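Open the dust extraction half way, hold the blank flush on the sloped stone

ROBOT

A 6-joint arm with a two-finger parallel gripper is mounted at the origin on the work surface. World frame = base frame: x ahead of the robot, y to its left, z up, the work surface at z = 0. Lengths are in mm, angles in rad, forces in N, time in s.
With the tool pointing down it reaches from about 275 to 725 mm from the base axis. Payload 15.9 kg.
Tool frame: the origin (TCP) lies at the very end of the fingers, on their centre line; the grasp point (between the pads) lies 19 mm behind it; z points along the fingers, y is the direction in which the jaws open and shut (so a half turn about z gives the same grasp; the last joint's range is limited). The gripper opens to 85 mm and grips with 20 to 120 N. Pads are 22 mm wide; open, the fingers measure 114 mm over their backs; the gripper's body (76 mm by 85 mm) begins 54 mm behind the grasp point. The pads swing forward as they close: fully open they stand 13 mm farther back than shut.
Start: joints at [0, 0.213, -0.034, 1.323, 0, 1.571], TCP at [499.985, -0, 211.206] pointing down, gripper open.
Joint ranges: [-2.98, 2.98], [-0.74, 1.72], [-1.14, 1.35], [-2.1, 2.04], [-1.57, 1.44], [-3.14, 3.14]. Speed limits (rad/s): [1.89, 1.89, 2.39, 2.57, 3.14, 3.14].

INTERFACE

Orientations are given as [roll, pitch, yaw] about the fixed x, y, z axes, in that order (R = Rz(yaw) Ry(pitch) Rx(roll)).
In Python, from station import manip gives the robot as it stands. The module is installed in compiled form; this text tells all that it offers.
- The arm moves only by the tool apply_moves, never from a script. Its argument "increments" is a list that holds one entry, the list of rows, each a list of 7 numbers: the closure, from -1 (fully open) to 1 (shut), then the shift along the world's x, y, z normalised to -1 to 1, where 1 is 0.25 m, then the turn, a rotation vector about the world's x, y, z normalised to -1 to 1, where 1 is 360 degrees. A call has 1 to 8 rows; each row is the pose to reach, as a shift and turn from the pose commanded when the call began, turning the shorter way round; what a row does not reach only later rows make up. A row lasts 1/12 s, in which the tool goes at most 41.7 mm and 7.16 degrees, less where a joint would pass 70% of its speed; a pose out of reach is approached as far as the arm can. A call with a number of a shift or a turn outside -1 to 1 is refused whole. A call with a gripper value outside its range is refused whole. The fingers move at their own pace and stop on an object; "force" is the grip in N (left out, the last holds). Time passes only in rows, so rows that repeat a pose let the fingers close. It gives the time, the measured TCP pose, the force and the opening at its end, in the units of the state.
- manip.get_obs(): the state, without advancing time (a new reading comes with each control period).
- manip.capture(name): name is "scene" or "side" or "wrist"; returns the picture (420x560x3 uint8, red, green, blue); there is no depth.
- manip.camera_params(name): a dict with "fx", "fy", "cx", "cy" (pixels), "rvec" (rotation vector, rad) and "tvec" (3), from world to camera coordinates, as OpenCV has them; the wrist camera has in their place "tool_from_camera" (4x4, takes a point from camera to tool coordinates, whose origin is the TCP and whose axes are the flange's). Camera axes: x right, y down, z forward; pixel columns grow to the right and rows downward; lengths in mm; the calibration is good to about 2 mm. The wrist camera is an equidistant fisheye: a pixel r from the principal point sees the ray r / f radians off the axis. A picture is of the moment at which its call begins: read the wrist's pose just before it. camera_params takes no time and is no camera call.
- manip.sign_off(): hands the job in, once; it reports no verdict.
The state is a dict: "time": time; "joint_positions": joint angles; "dq": joint speeds; "tau": joint torques, N m; "ee_pos": TCP position; "tcp_rot": TCP orientation; "ft_force": force on the tool from outside, world axes, zero at the start; "torque": the same for the moment, N m; "finger_gap": finger opening in mm.
Only numpy, scipy, OpenCV 4.12 (cv2) and the standard library are available. Lean on these libraries where they do the work, as an engineer would, in place of code of your own. Each camera call takes 0.05 s, during which the arm holds its last target.

TASK

At the jeweller's bench, first turn the lever of the dust-extraction valve to half open (45 degrees) and leave it there. Then pick up the small brass blank by its wooden grip block, tilt it to match the sloped stone of the bevelling stage, and hold it flat and flush on the middle of the stone, pressing gently with about 10 N. Finish while still gripping and pressing it there; do not let go, and do not disturb the other things on the bench.

Things in the scene. Friction and masses are not known exactly. Their poses are not given: they have to be found in the camera images.
- lever (a joint): opening of the valve lever, rad: 0 = closed, lever across the pipe; grows counterclockwise seen from above; pi/2 = fully open, lever along the pipe over the suction mouth; 0.785 = half open, marked by a small dark raised tick on the round plate under the lever. Stops at 0 and pi/2. Stiff (0.12 N m friction), stays where it is left.
- valve: dust-extraction ball valve screwed to the bench: base plate 70 x 90 mm, level aluminium pipe 24 mm thick along y, 28 mm up, with a black flared suction mouth at -y (52 mm across, end at y = -66 mm, top 54 mm up) and at +y an elbow down into the bench (y = 62 mm); brass body in the middle. Origin on the bench, on the lever's upright turning axis. The closed lever points along -x.
- lever_grip (a point): point in the middle of the lever's bar, 72 mm from the turning axis, 75 mm above the bench. The bar is bare steel, 12 mm wide and 12 mm high (top at 81 mm), reaching from the axis to 96 mm from it. The point's -x axis points outward along the bar; z up.
- blank: the workpiece: a loose brass plate 56 (x) x 40 (y) x 5 (z) mm with a light-wood grip block 30 (x) x 16 (y) mm upright on the middle of its top, block top 47 mm above the underside. About 0.13 kg. Origin at the centre of the underside, z up through the block. Starts flat on the bench, block up. Pinch the block across its 16 mm, from above.
- stage: bevelling stage screwed to the bench: dark base 130 (x) x 116 (y) x 10 mm, two grey cheeks (y = +-52 mm, 52 mm high) carrying a tilted platen topped with a grey stone. Origin: base centre on the bench, z up. The slope differs each time, 12 to 30 degrees, only about the stage's y axis; the face looks up and to +x (away from the robot). It does not turn under the push.
- face (a point): centre of the stone's flat sloped face, which is 98 (along the slope, x) x 88 (y, level) mm; z is the outward normal of the face, x points down the slope. Turns with the slope. The centre lies about 60 mm above the bench.
- dish: bystander: small white bowl, 72 mm across, 28 mm high; origin at the centre of its underside
- flux: bystander: small amber bottle, 34 mm across, 55 mm high; origin at the centre of its underside
- band: bystander: plain brass finger ring lying flat, 24 mm across, 6 mm high; origin at the centre of its underside
- tweezers: bystander: steel tweezers lying flat, 120 mm long; origin at the middle, on the bench
- file: bystander: needle file with a wooden handle, 180 mm long, 16 mm high; origin near the middle, on the bench
- waxblock: bystander: grey block of carving wax, 60 x 35 x 18 mm; origin at the centre of its underside
- weight: bystander: steel cylinder weight, 30 mm across, 25 mm high; origin at the centre of its underside
Things that resemble listed ones, but are neither listed nor needed, are in the scene too. Several things look just like the blank: the one meant starts farthest from the robot's base.

How it is judged:
By the outcome, as a careful person would: the job done as asked, in the order asked, and still so for the second after the job is handed in, while the arm keeps its last pose, push and grip.
It also fails if it takes over 48 s, if anything falls off the work surface, if the arm or the gripper's body presses on something with over 40 N, if the wrist force passes 120 N, or if a joint passes its speed limit or range.

## Working session

There is one attempt and no reset: what is moved stays moved. The work goes in short steps, Python scripts to look and compute and a tool call to move; the robot and the scene stay as the last step left them, time stands still between calls to the robot, and variables do not carry over. Pictures are saved under pics/ and viewed, and the job is handed in when it is done.

Besides the shell and the picture viewer there is one more tool, called after "Call:" as name(argument=value, ...), one argument or row to a line, values as JSON. apply_moves: Moves the arm, as the interface text tells. Scaled input: -1 to 1 covers 0.25 m each way for a shift and 360 degrees each way for a turn. Its arguments: {"type":"object","properties":{"increments":{"type":"array","items":{"type":"array","items":{"type":"array","items":{"type":"number","minimum":-1,"maximum":1}}}},"force":{"type":"number"}},"required":["increments"]}

```bash
mkdir -p pics; cat > h.py <<'E'
import numpy as np,cv2
from station import manip
def save(n,img): cv2.imwrite('pics/'+n+'.png',cv2.cvtColor(img,cv2.COLOR_RGB2BGR))
E
python3 - <<'E'
from h import *
for n in ['scene','side','wrist']:
    i=manip.capture(n); np.save('pics/%s0.npy'%n,i); save(n+'0',i)
    print({k:np.round(v,4).tolist() for k,v in manip.camera_params(n).items()})
print(manip.get_obs())
E
```

```text
{'fx': 507.2255, 'fy': 507.2255, 'cx': 287.2536, 'cy': 208.3015, 'rvec': [2.1047, 1.0086, -0.4446], 'tvec': [-342.2603, -233.7785, 1518.405]}
{'fx': 397.9256, 'fy': 397.9256, 'cx': 282.3231, 'cy': 202.1493, 'rvec': [0.1555, -2.7529, 1.4378], 'tvec': [539.8945, 92.304, 989.1325]}
{'fx': 325.1923, 'fy': 325.1923, 'cx': 279.6671, 'cy': 203.5036, 'tool_from_camera': [[0.0016, -0.9525, -0.3047, 79.5067], [1.0, 0.0013, 0.0011, -0.0312], [-0.0007, -0.3047, 0.9525, -163.0217], [0.0, 0.0, 0.0, 1.0]]}
{'time': 0.15, 'joint_positions': array([-1.69399271e-05,  2.13259902e-01, -3.48525819e-02,  1.32350354e+00,
        3.46978431e-06,  1.57081915e+00]), 'dq': array([ 0.00012791, -0.00150052,  0.00154432, -0.00027339, -0.00033492,
        0.00204577]), 'tau': array([ 7.54873927e-04, -6.86405826e+01,  4.87247872e+01,  1.30636684e-02,
        8.93374795e-05, -4.25830592e-06]), 'ee_pos': array([ 4.99742296e+02, -7.30079147e-03,  2.10846221e+02]), 'tcp_rot': array([-3.14077296e+00, -3.45107795e-06,  1.57075656e+00]), 'ft_force': array([-0.53452727,  0.46288276,  0.63580687]), 'torque': array([ 0.01587939,  0.02006184, -0.03124815]), 'finger_gap': 85.1271697844868}
```

View pics/scene0.png

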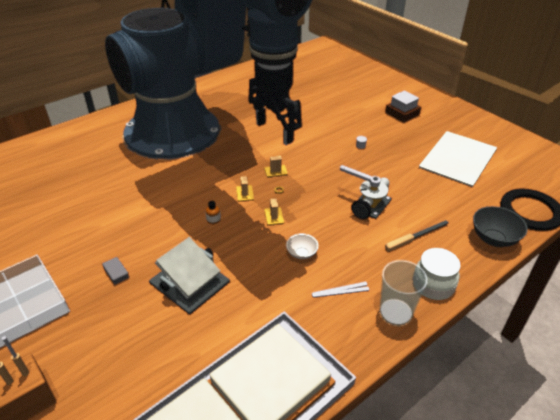

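View pics/side0.png

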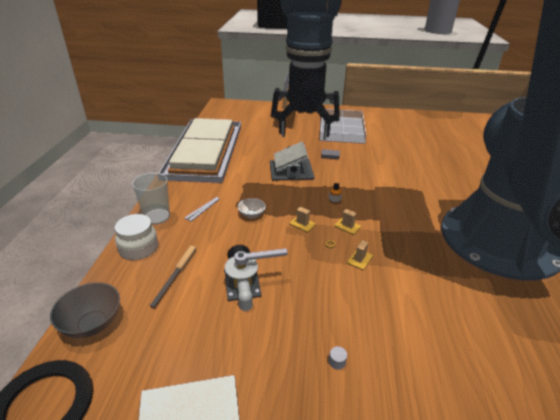

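View pics/wrist0.png

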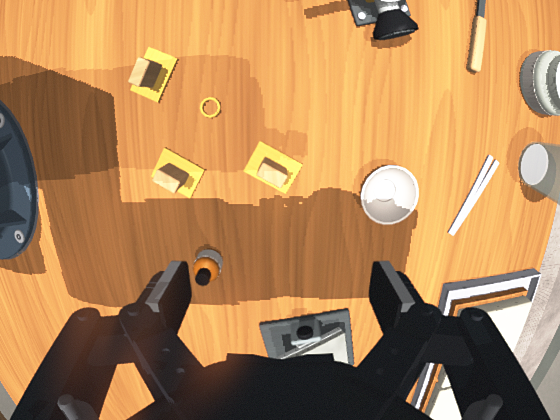

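The blank candidates in the scene view are (276,168), (244,190) and (274,213). In the wrist view they are (153,73), (178,173) and (273,167). The one farthest from the base appears to be scene (274,213), wrist (273,167). I'll check that with close crops.

```bash
cat >> h.py <<'E'
from scipy.spatial.transform import Rotation as Ro
from scipy.optimize import least_squares
P={n:manip.camera_params(n) for n in ['scene','side','wrist']}
def tool():
    o=manip.get_obs(); T=np.eye(4); T[:3,:3]=Ro.from_euler('xyz',o['tcp_rot']).as_matrix(); T[:3,3]=o['ee_pos']; return T
def cam(n,T=None):
    p=P[n]
    if n=='wrist':
        return (T@np.array(p['tool_from_camera']))
    R=Ro.from_rotvec(np.ravel(p['rvec'])).as_matrix(); M=np.eye(4); M[:3,:3]=R; M[:3,3]=np.ravel(p['tvec']); return np.linalg.inv(M)
def proj(n,X,T=None):
    p=P[n]; M=np.linalg.inv(cam(n,T)); X=np.atleast_2d(X); c=X@M[:3,:3].T+M[:3,3]
    if n=='wrist':
        r=np.hypot(c[:,0],c[:,1]); th=np.arctan2(r,c[:,2]); s=th/np.maximum(r,1e-9)
        return np.c_[p['fx']*c[:,0]*s+p['cx'],p['fy']*c[:,1]*s+p['cy']]
    return np.c_[p['fx']*c[:,0]/c[:,2]+p['cx'],p['fy']*c[:,1]/c[:,2]+p['cy']]
def ray(n,uv,T=None):
    p=P[n]; x=(uv[0]-p['cx'])/p['fx']; y=(uv[1]-p['cy'])/p['fy']
    if n=='wrist':
        th=np.hypot(x,y); d=np.array([x/th*np.sin(th),y/th*np.sin(th),np.cos(th)])
    else: d=np.array([x,y,1.])
    C=cam(n,T); return C[:3,3],C[:3,:3]@d
def onz(n,uv,z,T=None):
    o,d=ray(n,uv,T); return (o+d*(z-o[2])/d[2])[:2]
def crop(src,name,x0,y0,w,h,s):
    i=src[y0:y0+h,x0:x0+w]; save(name,cv2.resize(i,None,fx=s,fy=s,interpolation=cv2.INTER_CUBIC))
E
python3 - <<'E'
from h import *
T=tool(); np.save('T0.npy',T)
w=np.load('pics/wrist0.npy');s=np.load('pics/scene0.npy');d=np.load('pics/side0.npy')
crop(w,'w_bl',120,30,200,180,4)
crop(s,'s_st',140,225,100,90,6)
crop(d,'d_st',260,130,70,60,8)
crop(s,'s_va',325,150,80,75,8)
crop(d,'d_va',210,230,90,80,7)
crop(d,'d_bl',280,195,100,80,6)
for c in [(153,73),(178,173),(273,167)]: 
    p=onz('wrist',c,20,T); print(c,p,np.hypot(*p))
for c in [(276,168),(244,190),(274,213)]: 
    p=onz('scene',c,20); print(c,p,np.hypot(*p))
for c in [(348,220),(303,218),(361,253)]: 
    p=onz('side',c,20); print(c,p,np.hypot(*p))
E
```

```text
(153, 73) [358.11364186 119.2804976 ] 377.4562459352594
(178, 173) [383.083054     2.92262281] 383.09420249615795
(273, 167) [492.52346536   8.73645873] 492.6009436091251
(276, 168) [360.67010715 109.53458787] 376.9360053530158
(244, 190) [383.27984393 -10.56106073] 383.42531836701335
(274, 213) [498.77284998  -4.69908695] 498.79498523257
(348, 220) [376.17661528  -5.03615907] 376.2103251940039
(303, 218) [490.18869812   1.08256664] 490.1898935254328
(361, 253) [350.49488603 116.41097454] 369.3212424502389
```

View pics/w_bl.png

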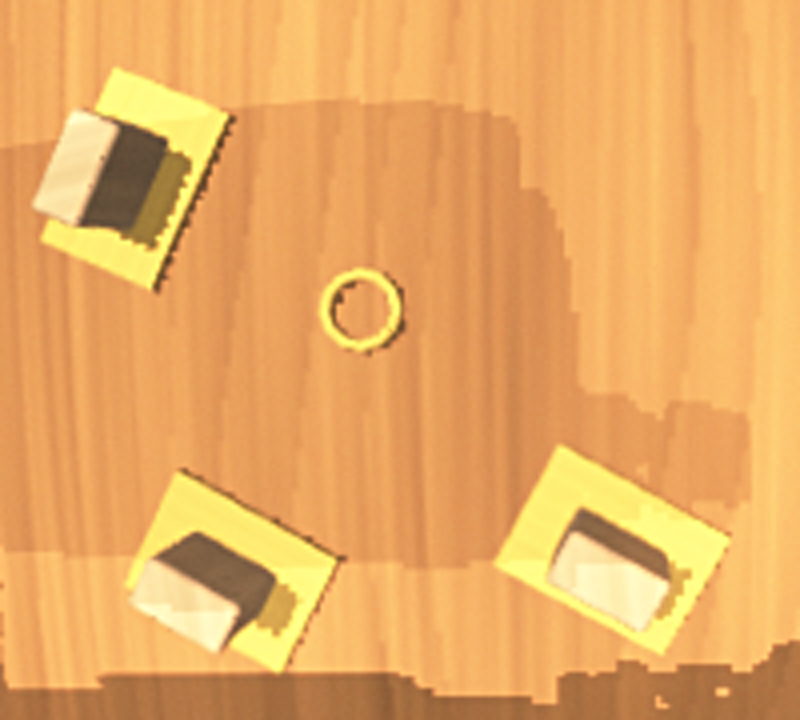

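View pics/s_st.png

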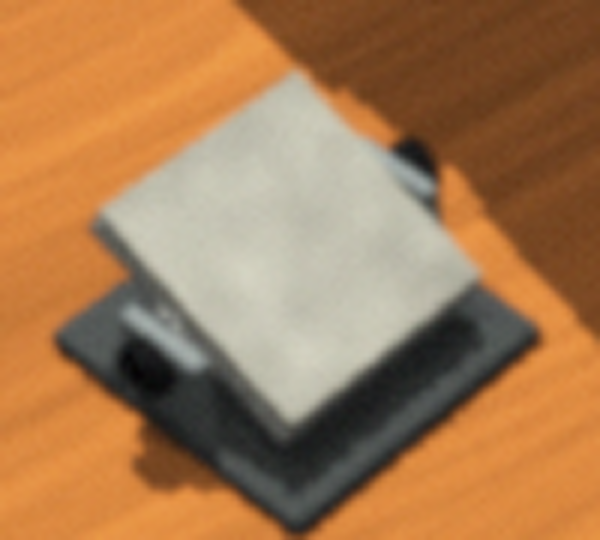

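View pics/d_st.png

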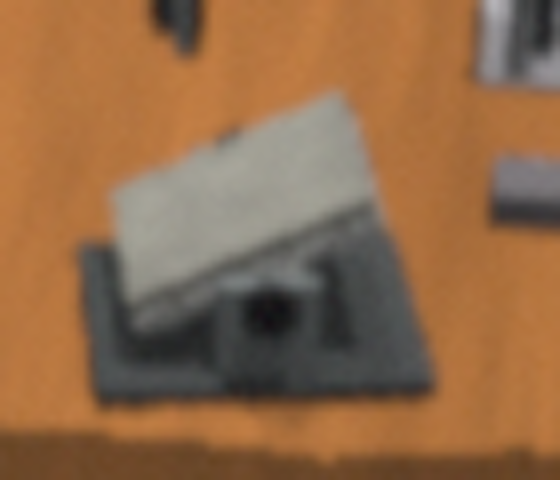

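View pics/s_va.png

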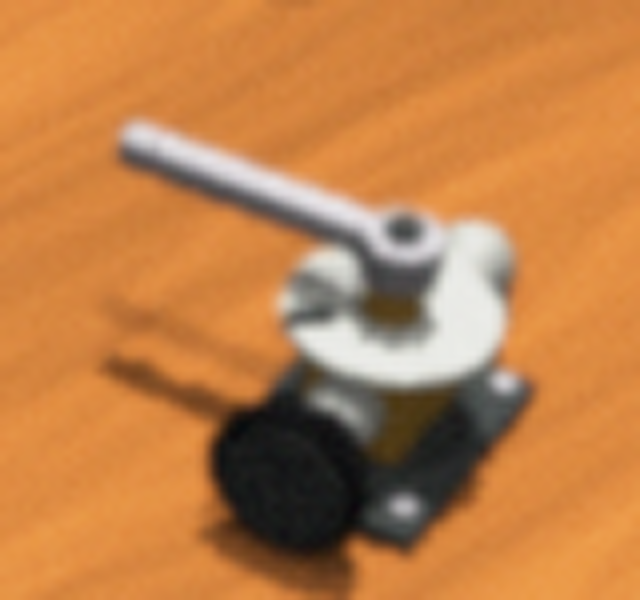

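View pics/d_va.png

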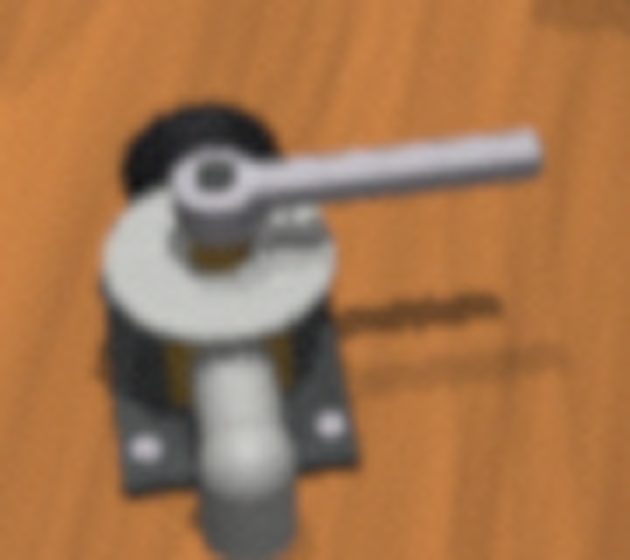

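The three look-alikes are now separated. The one at wrist (273,167), about 495 mm from the base, is the farthest, against 377 mm and 383 mm for the others. Next I'll fit poses.

```bash
cat > fit.py <<'E'
from h import *
T=np.load('T0.npy')
def Rz(a): return Ro.from_euler('z',a).as_matrix()
# blank, wrist
pl=np.array([[28,20,5],[28,-20,5],[-28,-20,5],[-28,20,5]],float)
uv=np.array([(260,141.25),(302.5,164.25),(286.25,193.75),(244.25,170.75)])
# corners order: top(+y), right(+x), bottom(-y), left
order=[3,0,1,2]
f=lambda q:(proj('wrist',pl[order]@Rz(q[2]).T+[q[0],q[1],0],T)-uv).ravel()
r=least_squares(f,[495,0,-.5]);print('blank',r.x,np.rad2deg(r.x[2]),np.round(r.fun,1))
bt=np.array([[-15,8,47],[15,8,47],[15,-8,47],[-15,-8,47]])@Rz(r.x[2]).T+[r.x[0],r.x[1],0]
print((proj('wrist',bt,T)-[120,30])*4)
q=r.x
for n in ['scene','side']: print(n,proj(n,np.r_[pl[order]@Rz(q[2]).T+[q[0],q[1],0],bt]).round(1).tolist())
# valve
b=np.array([[35,-45,0],[35,45,0]])
def fv(q):
    R=Rz(q[2]);X=lambda p:np.array(p)@R.T+[q[0],q[1],0]
    a=proj('scene',X([[35,-45,0],[35,45,0],[-96,0,81],[0,0,q[3]]]))-[(375.6,218.1),(391.9,198.1),(342.2,165.6),(375.4,178.5)]
    c=proj('side',X([[35,45,0],[-35,45,0],[-96,0,81],[0,0,q[3]]]))-[(228.6,300.3),(260.7,296.4),(287,250.5),(240.7,255)]
    return np.r_[a,c].ravel()
r=least_squares(fv,[600,200,0.,85],loss='soft_l1');print('valve',r.x,np.rad2deg(r.x[2]),np.round(r.fun,1))
def fs(q):
    R=Rz(q[2]);X=lambda p:np.array(p)@R.T+[q[0],q[1],0]
    Ry=Ro.from_euler('y',q[3]).as_matrix()
    F=np.array([[-49,44,0],[49,44,0],[49,-44,0],[-49,-44,0]])@Ry.T+[q[5],0,q[4]]
    a=proj('scene',X(np.r_[F,[[65,58,10],[65,-58,10],[-65,-58,10]]]))-[(189.5,237),(220,270.3),(188,296.7),(156.2,261.7),(230,280.8),(189.7,312.5),(150,280.8)]
    F2=F[[3,0,1,2]]
    c=proj('side',X(np.r_[F2,[[65,58,0],[-65,58,0]]]))-[(302.5,141.5),(307.5,155),(276.9,168.5),(274,153.75),(272.25,180),(314,178.5)]
    return np.r_[a,c].ravel()
p=onz('scene',(188,267),60);print(p)
r=least_squares(fs,[p[0],p[1],0,.35,60,0],loss='soft_l1');print('stage',r.x.round(3),np.rad2deg(r.x[2:4]),np.round(r.fun,1))
E
python3 fit.py
```

```text
blank [492.55432197   4.96337028  -0.50208171] -28.767162710283735 [ 0.1 -0.2  0.4  0.1 -0.2 -0.3 -0.3  0.4]
[[573.42753962 528.64443978]
 [676.08366693 583.7864726 ]
 [646.0237414  636.23347199]
 [544.18528923 582.1953189 ]]
scene [[281.8, 206.2], [285.8, 221.4], [269.2, 223.3], [265.8, 208.0], [277.8, 197.1], [279.9, 205.2], [273.2, 205.9], [271.2, 197.8]]
side [[306.9, 231.6], [288.3, 223.4], [296.8, 215.9], [315.1, 223.6], [305.9, 213.9], [295.7, 209.7], [299.2, 206.7], [309.3, 210.8]]
valve [6.06036543e+02 2.21643203e+02 2.84279046e-01 8.06458941e+01] 16.287989564074827 [ 0.1  1.1  0.2  1.5 -1.3 -1.   0.1 -0.  -1.2  0.9  0.7  0.5  0.3 -0.7
  0.1  0. ]
[ 555.20410548 -269.13442082]
stage [ 5.44657e+02 -2.66535e+02  2.00000e-01  4.34000e-01  5.59030e+01
  4.71300e+00] [11.46606986 24.8463647 ] [-1.1  0.2 -0.2  0.4  0.1 -0.3 -0.7 -0.9  0.8 -2.3  0.   0.3 -2.4 -0.3
 -0.2  0.3 -1.1  0.1 -0.7 -0.2 -0.1  0.6 -1.   1.   0.   1. ]
```

View pics/d_bl.png

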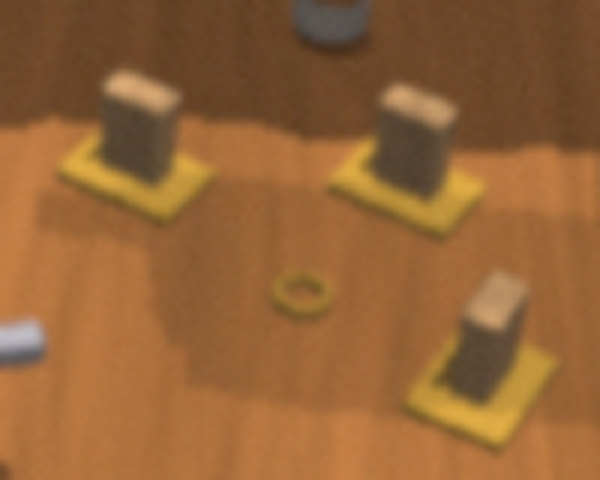

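Call:
apply_moves(
  increments=[
    [[-0.2,0.02,0.1,-0.005,0,0,-0.019],[-0.2,0.04,0.2,-0.01,0,0,-0.038],[-0.2,0.06,0.3,-0.015,0,0,-0.057],[-0.2,0.08,0.42,-0.02,0,0,-0.076],[-0.2,0.1,0.54,-0.025,0,0,-0.095],[-0.2,0.12,0.66,-0.03,0,0,-0.114],[-0.2,0.14,0.78,-0.04,0,0,-0.133],[-0.2,0.148,0.8,-0.04,0,0,-0.152]],
  ],
)

```text
time: 0.82
ee_pos: [536.8, 203.9, 200.1]
tcp_rot: [-3.14, 0.001, 0.613]
ft_force: [0.8, -0.3, -0.5]
finger_gap: 51.5
```

Call:
apply_moves(
  increments=[
    [[-0.2,0,0,0,0,0,-0.018],[-0.2,0,0,0,0,0,-0.036],[-0.2,0,0,0,0,0,-0.053],[-0.2,0,0,0,0,0,-0.053],[-0.2,0,0,0,0,0,-0.053]],
  ],
)

```text
time: 1.23
ee_pos: [543.0, 181.0, 200.9]
tcp_rot: [-3.125, 0.001, 0.313]
ft_force: [-0.2, 0.2, 0.5]
finger_gap: 51.3
```

```bash
python3 - <<'E'
from h import *
o=manip.get_obs();T=tool();np.save('T1.npy',T)
print(o['time'],o['ee_pos'],np.rad2deg(o['tcp_rot']),o['ft_force'],o['finger_gap'])
w=manip.capture('wrist');np.save('pics/wrist1.npy',w);save('wrist1',w)
save('wrist1b',cv2.resize(w[:,:],None,fx=1.4,fy=1.4,interpolation=cv2.INTER_CUBIC))
E
```

```text
1.2333 [542.98489639 181.03095954 200.94417709] [-1.79064493e+02  4.52305109e-02  1.79501173e+01] [-0.21698432  0.17620389  0.4825318 ] 51.27850743635357
```

View pics/wrist1b.png

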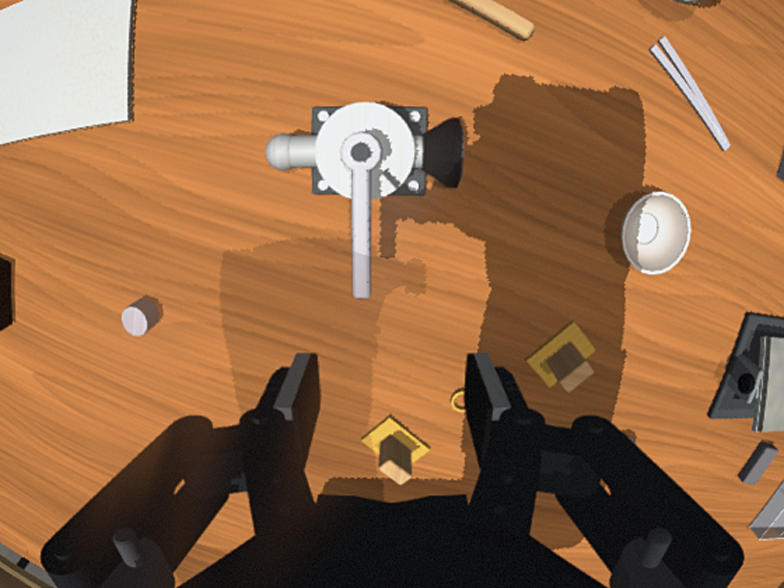

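```bash
python3 - <<'E'
from h import *
o=manip.get_obs();print(o['ee_pos'],o['dq'].round(3),o['joint_positions'].round(3),o['tau'].round(1))
T=np.load('T1.npy')
w=np.load('pics/wrist1.npy');crop(w,'w1_va',180,60,160,160,5)
E
```

```text
[542.83503933 181.43858624 201.01425455] [ 0.012 -0.002  0.002  0.001  0.001  0.001] [0.313 0.368 0.149 1.353 0.016 3.141] [ -1.2 -82.5  48.8   0.    0.   -0. ]
```

View pics/w1_va.png

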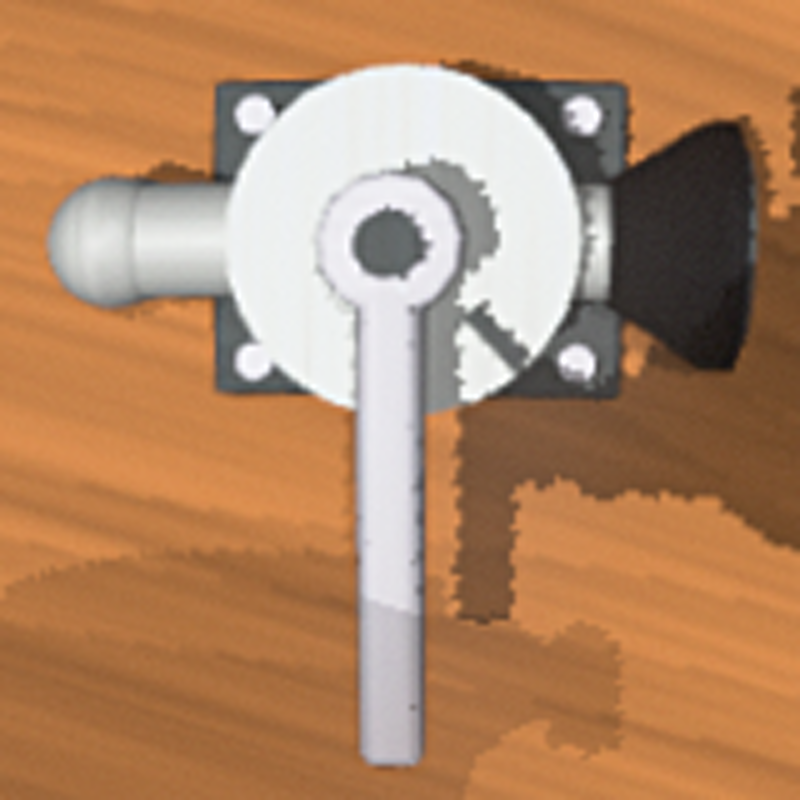

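J6 is at its limit (3.14), so I'll use the half-turned grasp, yaw about 196°. I'll refit the valve from this view. It shows the hub at (258,108), the bar tip at (258,213), and the tick at upper-bench px (278,127).

```bash
cat > fitv.py <<'E'
from h import *
T=np.load('T1.npy')
def Rz(a): return Ro.from_euler('z',a).as_matrix()
uv=np.array([(258,213),(223.6,76.4),(305.6,76.4),(304.4,139.6),(223.4,138.6),(258,108.4)])
def f(q):
    R=Rz(q[2]);X=np.array([[-96,0,81],[35,45,q[3]],[35,-45,q[3]],[-35,-45,q[3]],[-35,45,q[3]],[0,0,q[4]]])@R.T+[q[0],q[1],0]
    return np.r_[(proj('wrist',X,T)-uv).ravel(),(q[3]-6)/3,(q[4]-82)/3]
r=least_squares(f,[606,221,.28,6,82]);print(r.x,np.rad2deg(r.x[2]),r.fun.round(1))
q=r.x
for a in (0,45):
    t=q[2]+np.pi+np.deg2rad(a); print(a,np.rad2deg(t),q[:2]+72*np.array([np.cos(t),np.sin(t)]))
# tick direction
t=onz('wrist',(278,127),62,T); h=q[:2]; print(np.rad2deg(np.arctan2(*(t-h)[::-1]))-np.rad2deg(q[2])-180)
E
python3 fitv.py
```

```text
[6.06481642e+02 2.24559193e+02 2.98827472e-01 5.27636529e+00
 8.20481523e+01] 17.12155292608035 [ 0.   0.8 -0.4 -0.4  0.3 -0.2 -0.1 -0.2  0.  -0.1  0.  -0.1 -0.2  0. ]
0 197.12155292608037 [537.67251391 203.36240397]
45 242.12155292608037 [572.8146341  160.91539841]
-316.04816632362645
```

```bash
cat >> h.py <<'E'
def plan(pos,R,T=None):
    T=tool() if T is None else T
    v=Ro.from_matrix(R@T[:3,:3].T).as_rotvec()
    d=np.array(pos)-T[:3,3]
    print('shift',(d/250).round(4),'turn',(v/2/np.pi).round(4),'mm',d.round(1),'deg',np.rad2deg(np.linalg.norm(v)).round(1),'rows>=',max(np.linalg.norm(d)/41.7,np.rad2deg(np.linalg.norm(v))/7.16).round(1))
def down(yawdeg): return Ro.from_euler('xyz',[np.pi,0,np.deg2rad(yawdeg)]).as_matrix()
E
python3 - <<'E'
from h import *
plan([537.7,203.4,160],down(70))
plan([537.7,203.4,160],down(195))
E
```

```text
shift [-0.0205  0.0878 -0.1641] turn [-0.0019 -0.002   0.1445] mm [ -5.1  22.  -41. ] deg 52.0 rows>= 7.3
shift [-0.0205  0.0878 -0.1641] turn [ 0.0013 -0.0038  0.4917] mm [ -5.1  22.  -41. ] deg 177.0 rows>= 24.7
```

Call:
apply_moves(
  increments=[
    [[-0.2,0,0,-0.02,0,0,0.018],[-0.2,0,0.02,-0.04,0,0,0.036],[-0.2,-0.01,0.04,-0.06,0,0,0.054],[-0.2,-0.01,0.05,-0.08,0,0,0.072],[-0.2,-0.02,0.06,-0.1,0,0,0.09],[-0.2,-0.02,0.07,-0.12,0,0,0.108],[-0.2,-0.02,0.08,-0.14,0,0,0.126],[-0.2,-0.02,0.088,-0.16,0,0,0.144]],
  ],
)

```text
time: 1.95
ee_pos: [537.6, 204.4, 160.9]
tcp_rot: [-3.125, 0.0, 1.226]
ft_force: [-0.3, -0.4, -0.4]
finger_gap: 51.0
```

Call:
apply_moves(
  increments=[
    [[-0.2,0,0,0,0,0,0.019],[-0.2,0,0,0,0,0,0.038],[-0.2,0,0,0,0,0,0.057],[-0.2,0,0,0,0,0,0.076],[-0.2,0,0,0,0,0,0.095],[-0.2,0,0,0,0,0,0.114],[-0.2,0,0,0,0,0,0.133],[-0.2,0,0,0,0,0,0.152]],
  ],
)

```text
time: 2.62
ee_pos: [537.7, 204.2, 161.1]
tcp_rot: [-3.125, 0.0, 2.181]
ft_force: [0.5, 1.2, 0.6]
finger_gap: 51.2
```

```bash
python3 - <<'E'
from h import *
o=manip.get_obs();print(o['time'],o['ee_pos'],np.rad2deg(o['tcp_rot']),o['finger_gap'])
plan([537.7,203.4,140],down(197.1))
E
```

```text
2.6167 [537.66504778 204.18582096 161.12976221] [-1.79048408e+02  1.36952709e-02  1.24960738e+02] 51.19642511879856
shift [ 0.0001 -0.0031 -0.0845] turn [ 0.0027 -0.0009  0.2004] mm [  0.   -0.8 -21.1] deg 72.1 rows>= 10.1
```

Call:
apply_moves(
  increments=[
    [[-0.2,0,0,-0.02,0,0,0.019],[-0.2,0,0,-0.04,0,0,0.038],[-0.2,0,0,-0.06,0,0,0.057],[-0.2,0,-0.001,-0.08,0,0,0.076],[-0.2,0,-0.002,-0.085,0,0,0.095],[-0.2,0,-0.003,-0.085,0,0,0.114],[-0.2,0,-0.003,-0.085,0,0,0.133],[-0.2,0,-0.003,-0.085,0.002,0,0.15]],
  ],
)

```text
time: 3.28
ee_pos: [537.5, 203.7, 139.9]
tcp_rot: [-3.136, -0.006, 3.124]
ft_force: [0.2, -0.2, 0.6]
finger_gap: 50.9
```

```bash
python3 - <<'E'
from h import *
plan([537.7,203.4,140],down(197.1))
E
```

```text
shift [ 0.0009 -0.0011  0.0006] turn [ 0.0011 -0.0008  0.0503] mm [ 0.2 -0.3  0.1] deg 18.1 rows>= 2.5
```

Call:
apply_moves(
  increments=[
    [[-0.2,0,0,0,0,0,0.018],[-0.2,0.001,-0.001,0,0.001,-0.001,0.036],[-0.2,0.001,-0.001,0,0.001,-0.001,0.0503],[-0.2,0.001,-0.001,0,0.001,-0.001,0.0503]],
  ],
)

```text
time: 3.62
ee_pos: [537.9, 203.1, 139.9]
tcp_rot: [-3.141, 0.001, -2.845]
ft_force: [-0.6, -0.1, -0.2]
finger_gap: 51.3
```

```bash
python3 - <<'E'
from h import *
T=tool();o=manip.get_obs();print(o['time'],o['ee_pos'],np.rad2deg(o['tcp_rot']))
plan([537.7,203.4,61],down(197.1))
w=manip.capture('wrist');save('w2',w)
q=[606.5,224.56,.2988]
X=np.array([[-96,6,81],[-96,-6,81],[-30,6,81],[-30,-6,81]])@Ro.from_euler('z',q[2]).as_matrix().T+[q[0],q[1],0]
print(proj('wrist',X,T).round(1).tolist())
E
```

```text
3.6167 [537.89196923 203.07227675 139.94694019] [-1.79974397e+02  8.36477939e-02 -1.63016125e+02]
shift [-0.0008  0.0013 -0.3158] turn [-0.      0.0002  0.0003] mm [ -0.2   0.3 -78.9] deg 0.1 rows>= 1.9
[[286.6, 179.5], [269.5, 179.5], [286.1, 263.0], [270.5, 263.1]]
```

View pics/w2.png

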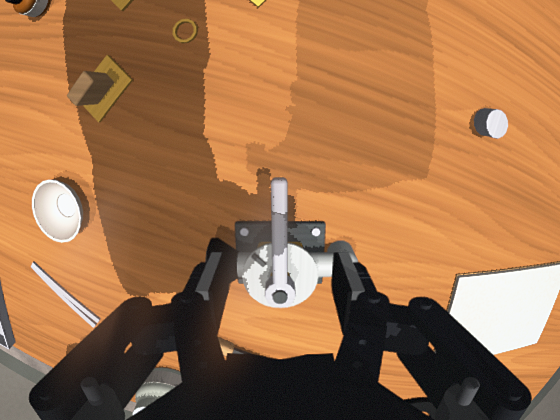

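Call:
apply_moves(
  increments=[
    [[-0.2,0,0.001,-0.1,0,0,0],[-0.2,0,0.001,-0.2,0,0,0],[-0.2,0,0.001,-0.28,0,0,0],[-0.2,0,0.001,-0.315,0,0,0],[-0.2,0,0.001,-0.315,0,0,0]],
  ],
  force=25,
)

```text
time: 4.08
ee_pos: [536.8, 202.7, 59.4]
tcp_rot: [-3.141, -0.002, -2.852]
ft_force: [-0.1, 0.1, 1.0]
finger_gap: 51.4
```

Call:
apply_moves(
  increments=[
    [[0.3,0,0,0,0,0,0],[0.6,0,0,0,0,0,0],[1,0,0,0,0,0,0],[1,0,0,0,0,0,0],[1,0,0,0,0,0,0],[1,0,0,0,0,0,0]],
  ],
  force=25,
)

```text
time: 4.58
ee_pos: [538.4, 203.0, 61.6]
tcp_rot: [-3.141, 0.002, -2.851]
ft_force: [0.4, 0.2, 0.0]
finger_gap: -0.1
```

```bash
python3 - <<'E'
from h import *
for n in ['wrist','scene','side']:
    i=manip.capture(n)
    if n=='wrist': crop(i,'w3',180,120,200,200,4)
    if n=='scene': crop(i,'s3',310,120,110,110,5)
    if n=='side': crop(i,'d3',190,200,120,110,5)
print(manip.get_obs())
E
```

```text
{'time': 4.7333, 'joint_positions': array([ 3.60860407e-01,  4.33714758e-01, -1.13294533e-01,  1.02223925e+00,
       -5.03025441e-04,  6.98301991e-02]), 'dq': array([ 0.00082001,  0.00041937, -0.00099208,  0.00064205,  0.00070473,
       -0.00205835]), 'tau': array([ 1.86451289e-03, -8.50713587e+01,  4.55135787e+01, -1.45616342e-02,
       -2.61505338e-03,  2.84394198e-03]), 'ee_pos': array([538.18183482, 202.92151924,  61.30033428]), 'tcp_rot': array([-3.14119885e+00,  1.57911232e-03, -2.85056252e+00]), 'ft_force': array([-0.56458282, -0.21405495, -0.50709771]), 'torque': array([ 0.04434848,  0.03188186, -0.03727304]), 'finger_gap': 0.15971072678290668}
```

View pics/w3.png

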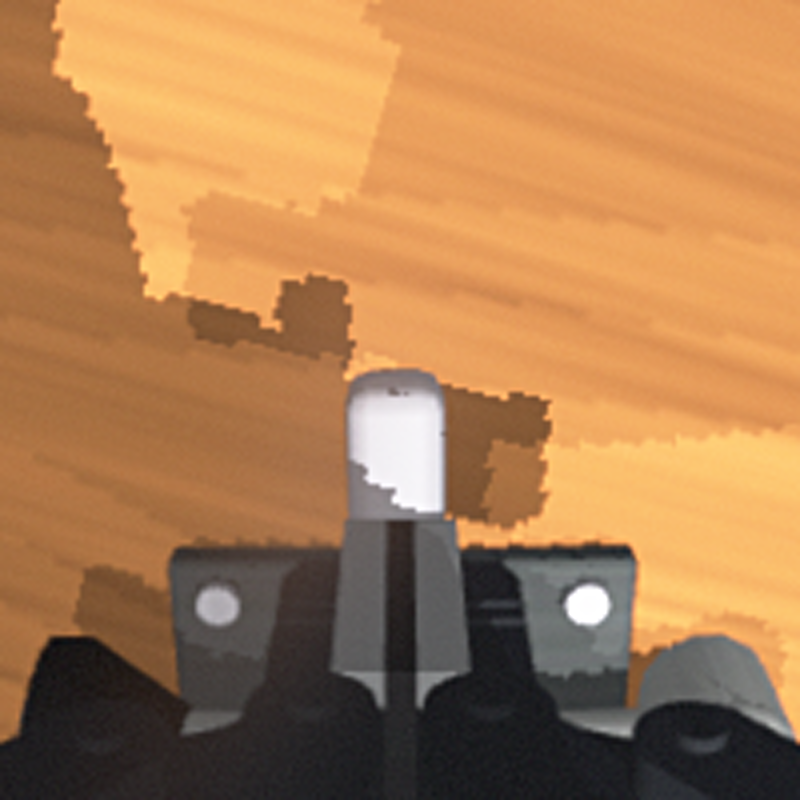

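View pics/s3.png

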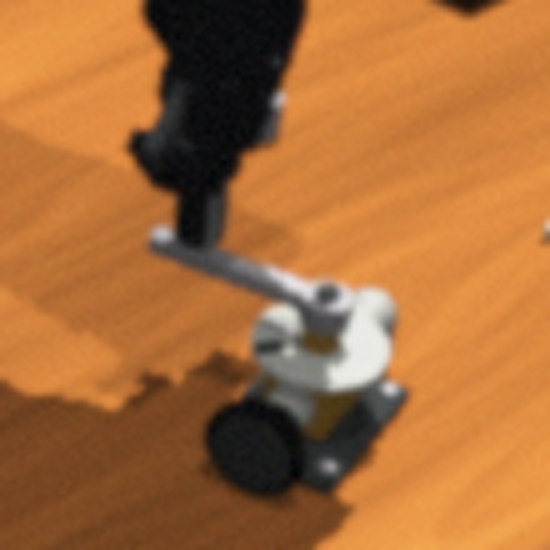

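View pics/d3.png

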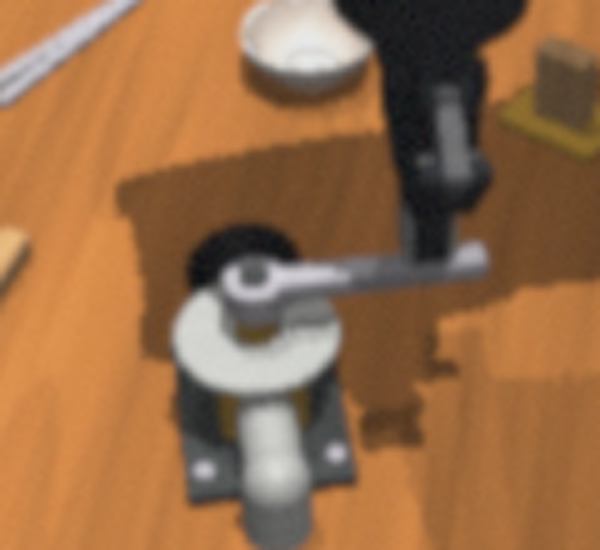

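```bash
python3 - <<'E'
from h import *
T=tool()
c=T[:3,3]
for dz in (0,10,20,30):
    X=c+[0,0,dz]; a=np.deg2rad(197)
    o=11*np.array([np.cos(a),np.sin(a),0])
    print(dz,(proj('wrist',np.array([X,X+o,X-o]),T)-[180,120])*4, (proj('side',X)-[190,200])*5,(proj('scene',X)-[310,120])*5)
q=[606.5,224.56,.2988]
X=np.array([[-96,6,81],[-96,-6,81],[-30,6,81],[-30,-6,81]])@Ro.from_euler('z',q[2]).as_matrix().T+[q[0],q[1],0]
print((proj('wrist',X,T)-[180,120])*4)
E
```

```text
0 [[388.3854855  509.0212947 ]
 [387.80965018 435.78568782]
 [388.95468301 578.50457264]] [[425.16437209 292.98866421]] [[197.0621752  271.52688772]]
10 [[387.85962665 541.80499931]
 [387.2283075  465.49104713]
 [388.48172481 613.80277508]] [[425.34553202 275.11934813]] [[198.87670394 255.4783875 ]]
20 [[387.28001379 578.17159984]
 [386.58321739 498.64010602]
 [387.96395748 652.7200928 ]] [[425.52922903 256.99978049]] [[200.71041734 239.26020971]]
30 [[386.63908748 618.67503379]
 [385.86433241 535.81694373]
 [387.39584483 695.76156895]] [[425.71551676 238.62466724]] [[202.56362125 222.86964911]]
[[441.17482241 394.47168552]
 [339.17229731 395.05597183]
 [437.28415798 832.9881796 ]
 [351.64238201 833.33488522]]
```

The fingers shut just above the bar. The images put the fingertips about 20 mm higher than the reported TCP, at z≈82 with TCP at 61. I'll open them, take a picture, go lower and check.

Call:
apply_moves(
  increments=[
    [[0.0,0,0,0,0,0,0],[-0.2,0,0,0,0,0,0],[-0.2,0,0,0,0,0,0],[-0.2,0,0,0,0,0,0]],
  ],
)

```text
time: 5.07
ee_pos: [538.1, 202.9, 61.2]
tcp_rot: [-3.141, 0.001, -2.851]
ft_force: [-0.2, 0.2, -0.4]
finger_gap: 48.3
```

```bash
python3 - <<'E'
from h import *
i=manip.capture('wrist'); crop(i,'w4',130,120,300,220,2.6)
print(manip.get_obs()['finger_gap'])
i=manip.capture('side'); crop(i,'d4',190,200,120,110,5)
E
```

```text
51.21423053564495
```

View pics/w4.png

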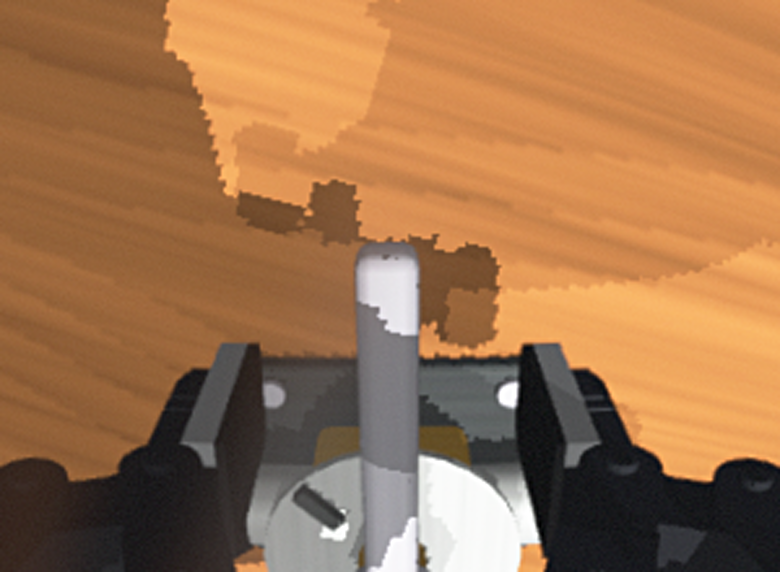

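View pics/d4.png

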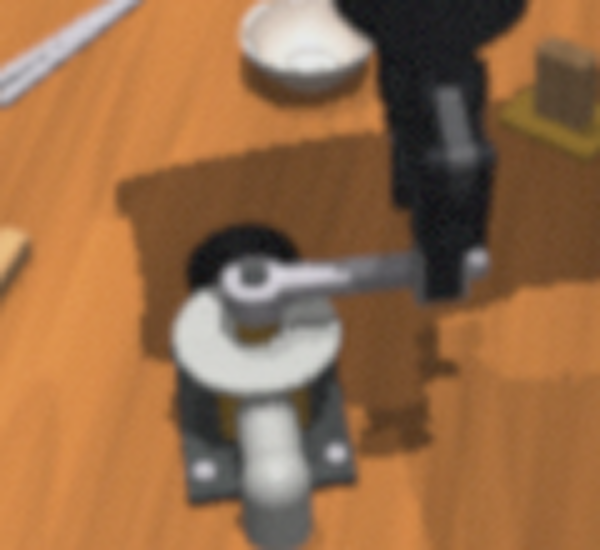

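Call:
apply_moves(
  increments=[
    [[-0.2,0,0,-0.03,0,0,0],[-0.2,0,0,-0.06,0,0,0],[-0.2,-0.002,0.002,-0.072,0,0,0],[-0.2,-0.002,0.002,-0.072,0,0,0]],
  ],
)

```text
time: 5.5
ee_pos: [536.8, 203.2, 41.9]
tcp_rot: [-3.141, -0.001, -2.85]
ft_force: [0.3, -0.3, 0.6]
finger_gap: 51.5
```

Call:
apply_moves(
  increments=[
    [[0.1,0,0,0,0,0,0],[0.4,0,0,0,0,0,0],[0.7,0,0,0,0,0,0],[1,0,0,0,0,0,0],[1,0,0,0,0,0,0],[1,0,0,0,0,0,0]],
  ],
  force=25,
)

```text
time: 6.0
ee_pos: [537.9, 203.2, 43.5]
tcp_rot: [-3.141, 0.002, -2.851]
ft_force: [-0.2, -4.1, 5.4]
finger_gap: 11.3
```

```bash
python3 - <<'E'
import numpy as np
rel=np.array([-68.8,-21.3])
for k in range(1,12):
    a=np.deg2rad(4.5*k);R=np.array([[np.cos(a),-np.sin(a)],[np.sin(a),np.cos(a)]])
    print(k,((R@rel-rel)/250).round(4),round(4.5*k/360,4))
E
```

```text
1 [ 0.0075 -0.0213] 0.0125
2 [ 0.0167 -0.042 ] 0.025
3 [ 0.0275 -0.0619] 0.0375
4 [ 0.0398 -0.0809] 0.05
5 [ 0.0536 -0.0988] 0.0625
6 [ 0.0687 -0.1157] 0.075
7 [ 0.0851 -0.1312] 0.0875
8 [ 0.1026 -0.1455] 0.1
9 [ 0.1213 -0.1583] 0.1125
10 [ 0.1408 -0.1696] 0.125
11 [ 0.1613 -0.1794] 0.1375
```

Call:
apply_moves(
  increments=[
    [[1,0.0075,-0.0213,0,0,0,0.0125],[1,0.0167,-0.042,0,0,0,0.025],[1,0.0275,-0.0619,0,0,0,0.0375],[1,0.0398,-0.0809,0,0,0,0.05],[1,0.0536,-0.0988,0,0,0,0.0625],[1,0.0687,-0.1157,0,0,0,0.075]],
  ],
)

```text
time: 6.5
ee_pos: [554.7, 174.5, 43.5]
tcp_rot: [3.142, 0.002, -2.375]
ft_force: [-3.5, -1.2, 6.2]
finger_gap: 11.0
```

Call:
apply_moves(
  increments=[
    [[1,0.0164,-0.0155,0,0,0,0.0125],[1,0.034,-0.03,0,0,0,0.025],[1,0.0526,-0.0426,0,0,0,0.0375],[1,0.0721,-0.0539,0,0,0,0.05],[1,0.0721,-0.0539,0,0,0,0.05],[1,0.0721,-0.0539,0,0,0,0.05]],
  ],
)

```text
time: 7.0
ee_pos: [572.9, 160.8, 43.5]
tcp_rot: [-3.141, 0.001, -2.065]
ft_force: [-3.9, -3.8, 7.4]
finger_gap: 11.4
```

```bash
python3 - <<'E'
from h import *
o=manip.get_obs();print(o['time'],o['ee_pos'],np.rad2deg(o['tcp_rot']),o['ft_force'],o['finger_gap'])
r=o['ee_pos'][:2]-[606.5,224.56];print(np.hypot(*r),np.rad2deg(np.arctan2(r[1],r[0]))+180-17.1)
i=manip.capture('wrist'); crop(i,'w5',130,120,300,220,2.6)
E
```

```text
7.0 [572.90911897 160.79910105  43.51120548] [-1.79982007e+02  8.47665952e-02 -1.18300094e+02] [-3.85424948 -3.79274368  7.44459568] 11.365705724164785
72.06802011442309 45.118585385459305
```

View pics/w5.png

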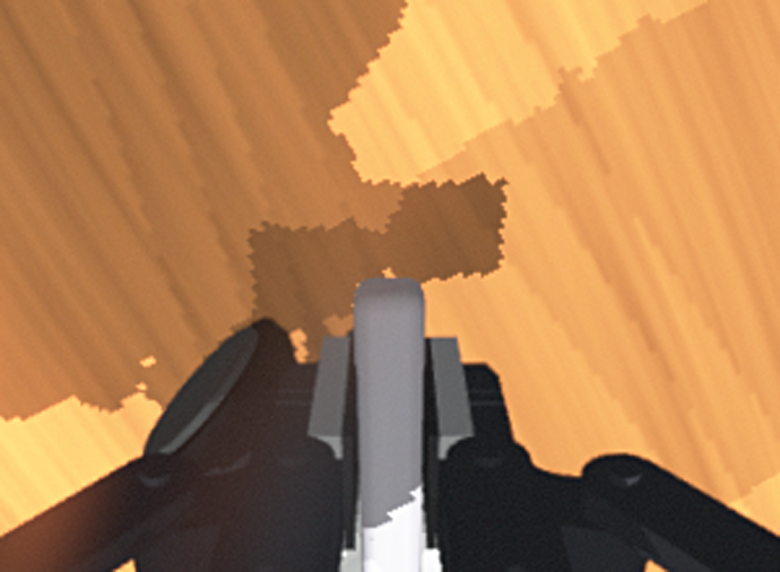

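Call:
apply_moves(
  increments=[
    [[0.4,0,0,0,0,0,0],[0.2,0,0,0,0,0,0],[0.2,0,0,0,0,0,0],[0.2,0,0,0.02,0,0,0],[0.2,0,0,0.1,0,0,0],[0.2,0,0,0.25,0,0,0],[0.2,0,0,0.4,0,0,0],[0.2,0,0,0.5,0,0,0]],
  ],
)

```text
time: 7.72
ee_pos: [573.3, 161.3, 172.0]
tcp_rot: [-3.139, 0.004, -2.065]
ft_force: [1.3, -0.3, 0.7]
finger_gap: 34.1
```

Call:
apply_moves(
  increments=[
    [[0.2,0,0,0.02,0,0,0],[0.2,-0.1,-0.1,0.02,0,0,0],[0.2,-0.1,-0.1,0.02,0,0,0]],
  ],
)

```text
time: 7.97
ee_pos: [544.3, 133.6, 172.6]
tcp_rot: [3.14, -0.001, -2.066]
ft_force: [-1.5, -1.3, -0.6]
finger_gap: 34.1
```

```bash
python3 - <<'E'
from h import *
o=manip.get_obs();T=tool();np.save('T6.npy',T);print(o['time'],o['ee_pos'],np.rad2deg(o['tcp_rot']),o['finger_gap'])
i=manip.capture('wrist'); np.save('pics/wrist6.npy',i);save('w6',i)
E
```

```text
7.9667 [544.27772071 133.61095114 172.56300956] [ 1.79892635e+02 -7.55740502e-02 -1.18351959e+02] 34.053166806915776
```

View pics/w6.png

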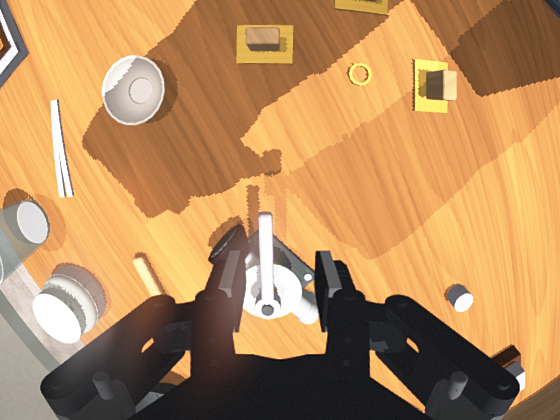

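```bash
python3 - <<'E'
from h import *
T=np.load('T6.npy');i=np.load('pics/wrist6.npy');crop(i,'w6c',215,195,110,140,5)
q=[606.5,224.56]
for a in (0,40,45,50):
    t=np.deg2rad(197.1+a);X=np.r_[np.array(q)+96*np.array([np.cos(t),np.sin(t)]),81]; print(a,proj('wrist',X,T))
print(proj('wrist',[606.5,224.56,82],T))
h=onz('wrist',(268,309.5),82,T);t=onz('wrist',(265,213),81,T);print(h,t,np.hypot(*(t-h)),np.rad2deg(np.arctan2(*(t-h)[::-1]))+360-197.1)
plan([492.6,5,150],down(151.2))
E
```

```text
0 [[342.53754058 243.37283065]]
40 [[273.84395793 214.02331026]]
45 [[263.78274487 213.66833318]]
50 [[253.77156421 214.13370997]]
[[266.43104896 308.72512032]]
[605.6334014  226.07038439] [560.39887921 139.68298063] 97.51382222966254 45.26236416465056
shift [-0.2133 -0.5189 -0.0917] turn [-2.000e-04 -0.000e+00 -2.512e-01] mm [ -53.3 -129.7  -22.9] deg 90.4 rows>= 12.6
```

View pics/w6c.png

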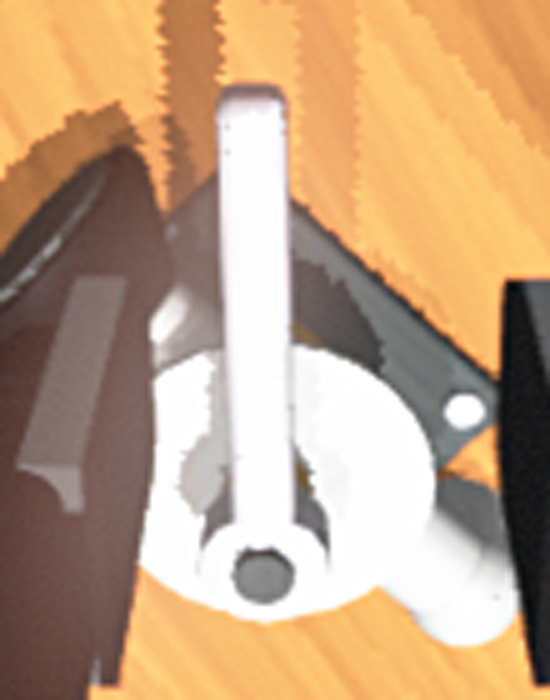

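Call:
apply_moves(
  increments=[
    [[0.0,-0.02,-0.06,0,0,0,-0.019],[0.0,-0.05,-0.12,-0.01,0,0,-0.038],[0.0,-0.08,-0.19,-0.02,0,0,-0.057],[0.0,-0.11,-0.26,-0.03,0,0,-0.076],[0.0,-0.14,-0.33,-0.04,0,0,-0.095],[0.0,-0.17,-0.4,-0.06,0,0,-0.114],[0.0,-0.2,-0.47,-0.08,0,0,-0.133],[0.0,-0.213,-0.519,-0.09,0,0,-0.152]],
  ],
)

```text
time: 8.68
ee_pos: [493.9, 5.3, 150.2]
tcp_rot: [-3.141, 0.001, -3.026]
ft_force: [0.5, 0.2, 0.0]
finger_gap: 42.5
```

Call:
apply_moves(
  increments=[
    [[0.0,0,0,0,0,0,-0.019],[0.0,0,0,0,0,0,-0.038],[0.0,0,0,0,0,0,-0.057],[0.0,0,0,0,0,0,-0.076],[0.0,0,0,0,0,0,-0.095],[0.0,0,0,0,0,0,-0.0995],[0.0,0,0,0,0,0,-0.0995]],
  ],
)

```text
time: 9.27
ee_pos: [494.9, 6.6, 150.6]
tcp_rot: [-3.141, 0.001, 2.637]
ft_force: [-0.3, 0.3, 0.0]
finger_gap: 43.0
```

```bash
python3 - <<'E'
from h import *
o=manip.get_obs();T=tool();np.save('T7.npy',T);print(o['time'],o['ee_pos'],np.rad2deg(o['tcp_rot']),o['finger_gap'])
i=manip.capture('wrist'); np.save('pics/wrist7.npy',i);save('w7',i);crop(i,'w7c',200,120,160,140,5)
a=Ro.from_euler('z',-28.77,degrees=True).as_matrix()
X=np.array([[28,20,5],[28,-20,5],[-28,-20,5],[-28,20,5],[15,8,47],[15,-8,47],[-15,-8,47],[-15,8,47]])@a.T+[492.55,4.96,0]
print(((proj('wrist',X,T)-[200,120])*5).round(0).tolist())
E
```

```text
9.2667 [494.897933     6.55406327 150.58500622] [-1.79984428e+02  8.16805235e-02  1.51062631e+02] 42.989977972639025
[[478.0, 447.0], [279.0, 448.0], [273.0, 171.0], [481.0, 171.0], [422.0, 455.0], [329.0, 455.0], [327.0, 287.0], [422.0, 286.0]]
```

View pics/w7.png

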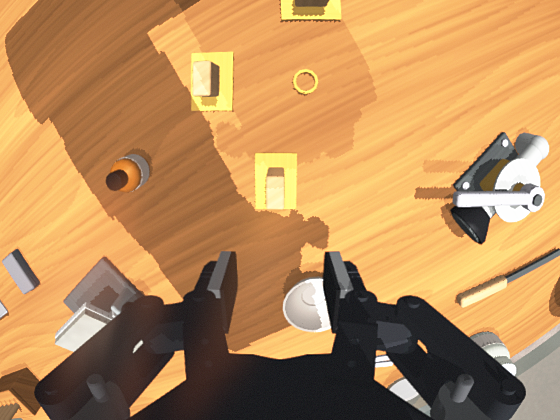

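View pics/w7c.png

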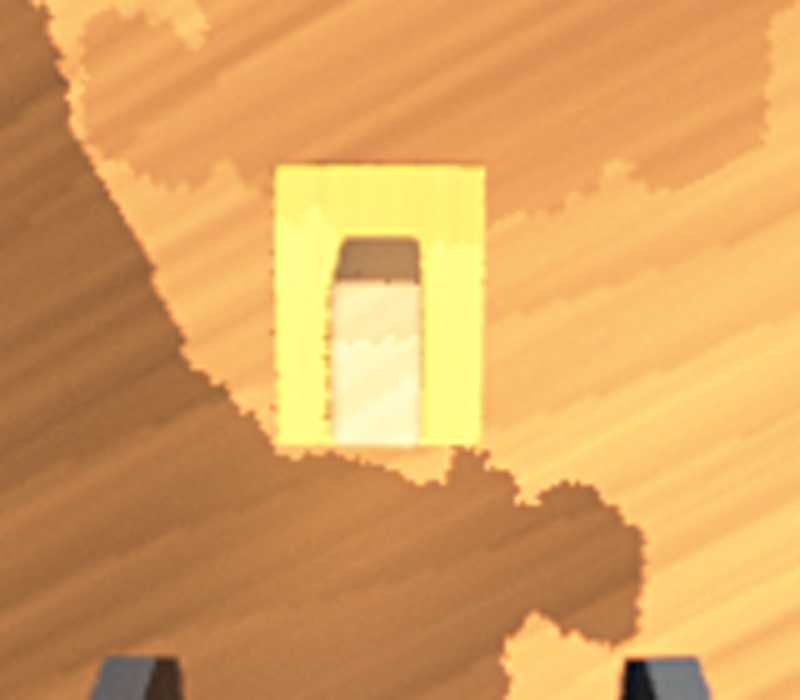

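Call:
apply_moves(
  increments=[
    [[0.0,-0.006,-0.003,-0.14,0,0,0],[0.0,-0.012,-0.005,-0.28,0,0,0],[0.0,-0.012,-0.005,-0.4,0,0,0],[0.0,-0.012,-0.005,-0.48,0,0,0],[0.0,-0.012,-0.005,-0.53,0,0,0],[0.0,-0.012,-0.005,-0.53,0,0,0]],
  ],
)

```text
time: 9.82
ee_pos: [489.8, 5.2, 15.7]
tcp_rot: [-3.139, -0.002, 2.64]
ft_force: [-0.8, 0.3, -0.4]
finger_gap: 42.6
```

```bash
python3 - <<'E'
from h import *
o=manip.get_obs();T=tool();print(o['time'],o['ee_pos'],np.rad2deg(o['tcp_rot']),o['ft_force'],o['finger_gap'])
i=manip.capture('wrist'); crop(i,'w8',130,120,300,220,2.6)
plan([492,5.3,0],down(151.2))
i=manip.capture('side'); crop(i,'d8',250,160,110,100,6)
E
```

```text
9.8167 [489.81329475   5.15018716  15.68040564] [-1.79867663e+02 -1.21018909e-01  1.51246795e+02] [-0.78379062  0.26699076 -0.38458623] 42.59547553787713
shift [ 0.0051  0.0007 -0.0692] turn [ 0.0002 -0.0002 -0.0001] mm [  1.3   0.2 -17.3] deg 0.1 rows>= 0.4
```

View pics/w8.png

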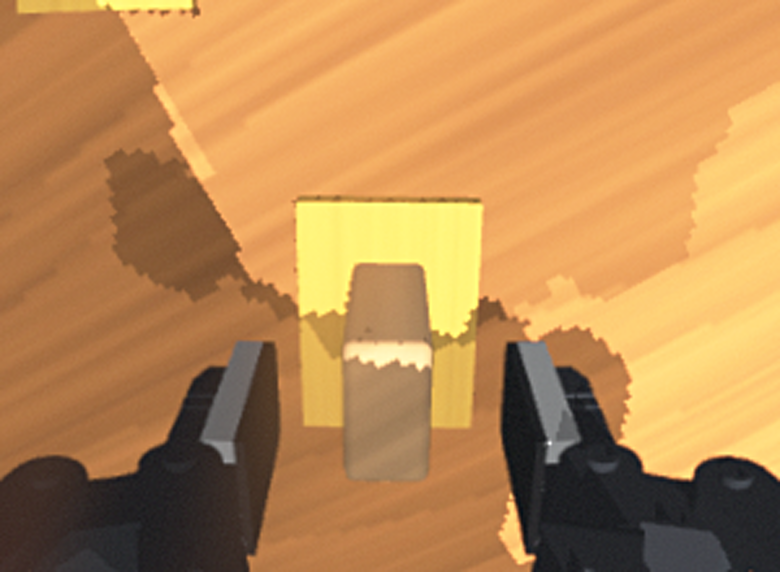

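View pics/d8.png

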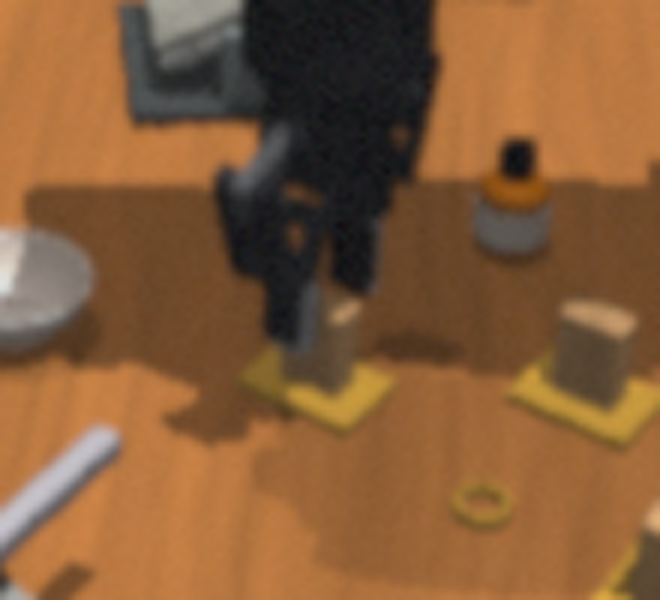

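Call:
apply_moves(
  increments=[
    [[0.0,0.003,0.001,-0.03,0,0,0],[0.0,0.004,0.001,-0.06,0,0,0],[0.0,0.004,0.001,-0.08,0,0,0],[0.0,0.004,0.001,-0.08,0,0,0]],
  ],
)

```text
time: 10.25
ee_pos: [492.0, 5.3, -2.7]
tcp_rot: [-3.141, 0.001, 2.638]
ft_force: [-0.4, -0.8, 0.8]
finger_gap: 43.1
```

```bash
python3 - <<'E'
from h import *
o=manip.get_obs();T=tool();print(o['time'],o['ee_pos'],np.rad2deg(o['tcp_rot']),o['ft_force'],o['finger_gap'])
i=manip.capture('wrist'); crop(i,'w9',130,120,300,220,2.6)
i=manip.capture('side'); crop(i,'d9',250,160,110,100,6)
E
```

```text
10.25 [492.03294468   5.31549318  -2.70113522] [-1.79945050e+02  2.94128254e-02  1.51154118e+02] [-0.44615409 -0.80200776  0.76787517] 43.13351724186946
```

View pics/w9.png

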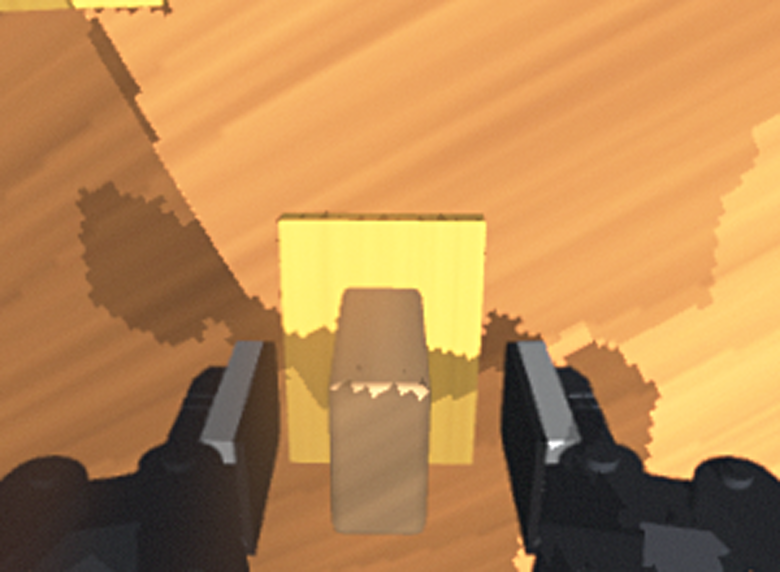

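View pics/d9.png

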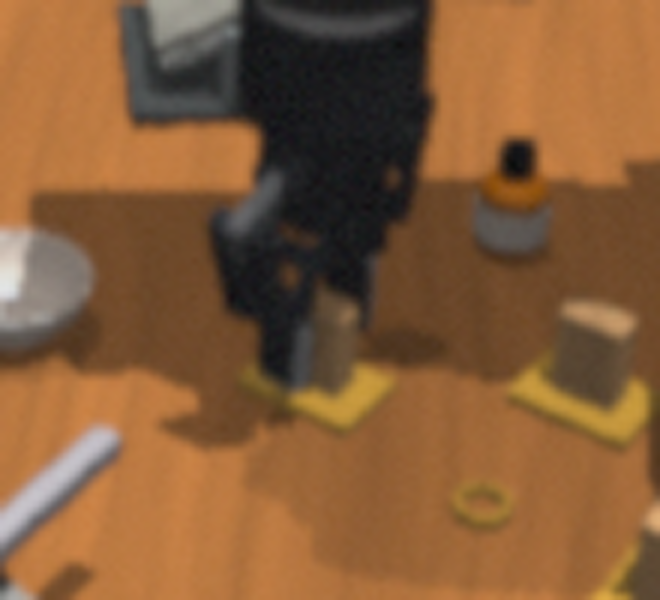

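```bash
python3 - <<'E'
from h import *
T=tool()
for sgn in (1,-1):
  for z in (5,10,15,20,25,30):
    p=T[:3,3]+T[:3,1]*sgn*21.5; 
    a=np.array([p+T[:3,0]*11,p-T[:3,0]*11]); a[:,2]=z
    print(sgn,z,((proj('side',a)-[250,160])*6).round(0).tolist(),((proj('wrist',a[:1],T)-[130,120])*2.6).round(0).tolist())
E
```

```text
1 5 [[305.0, 417.0], [261.0, 397.0]] [[489.0, 301.0]]
1 10 [[305.0, 407.0], [261.0, 388.0]] [[492.0, 311.0]]
1 15 [[306.0, 398.0], [262.0, 379.0]] [[495.0, 322.0]]
1 20 [[307.0, 388.0], [262.0, 369.0]] [[498.0, 333.0]]
1 25 [[307.0, 379.0], [263.0, 360.0]] [[501.0, 345.0]]
1 30 [[308.0, 369.0], [263.0, 350.0]] [[504.0, 358.0]]
-1 5 [[359.0, 366.0], [316.0, 348.0]] [[276.0, 301.0]]
-1 10 [[359.0, 357.0], [316.0, 339.0]] [[273.0, 311.0]]
-1 15 [[360.0, 347.0], [317.0, 329.0]] [[270.0, 321.0]]
-1 20 [[361.0, 338.0], [317.0, 320.0]] [[266.0, 333.0]]
-1 25 [[361.0, 329.0], [318.0, 311.0]] [[263.0, 345.0]]
-1 30 [[362.0, 319.0], [318.0, 301.0]] [[259.0, 357.0]]
```

Call:
apply_moves(
  increments=[
    [[0.1,-0.003,-0.005,0,0,0,0],[0.3,-0.003,-0.005,0,0,0,0],[0.5,-0.003,-0.005,0,0,0,0],[0.7,-0.003,-0.005,0,0,0,0],[1,-0.003,-0.005,0,0,0,0],[1,-0.003,-0.005,0,0,0,0],[1,-0.003,-0.005,0,0,0,0]],
  ],
  force=60,
)

```text
time: 10.93
ee_pos: [492.1, 4.0, -1.5]
tcp_rot: [-3.141, 0.002, 2.638]
ft_force: [-1.9, -0.3, 5.7]
finger_gap: 15.0
```

```bash
python3 - <<'E'
from h import *
o=manip.get_obs();T=tool();print(o['time'],o['ee_pos'],np.rad2deg(o['tcp_rot']),o['ft_force'],o['finger_gap'])
np.save('Tgrip.npy',T)
i=manip.capture('wrist'); crop(i,'w10',130,120,300,220,2.6)
E
```

```text
10.9333 [492.05526798   4.02171579  -1.48219576] [-1.79989799e+02  1.10847859e-01  1.51140328e+02] [-1.91301241 -0.27111478  5.71071287] 15.01444607126715
```

View pics/w10.png

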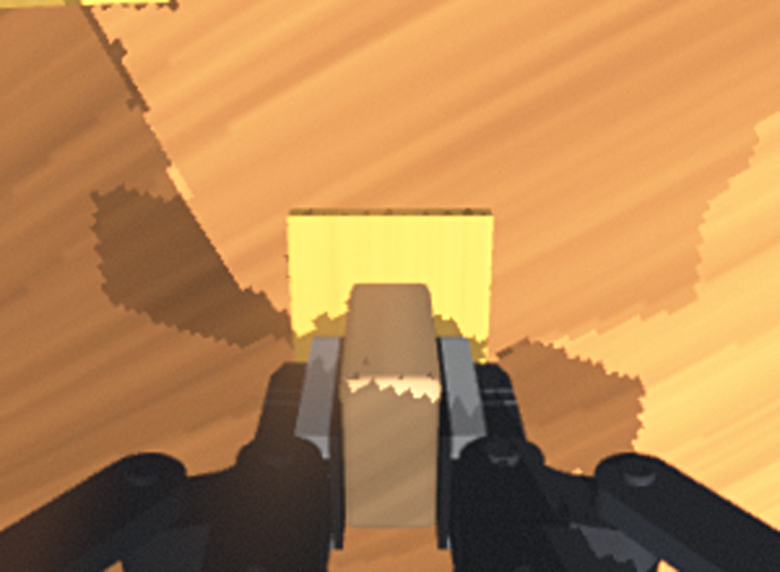

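Call:
apply_moves(
  increments=[
    [[1,0,0,0.02,0,0,0],[1,0,0,0.1,0,0,0],[1,0,0,0.22,0,0,0],[1,0,0,0.35,0,0,0],[1,0,0,0.48,0,0,0],[1,0,0,0.6,0,0,0.005],[1,0.05,-0.05,0.7,0,0,0.015],[1,0.1,-0.12,0.76,0,0,0.03]],
  ],
)

```text
time: 11.65
ee_pos: [517.6, -25.4, 191.7]
tcp_rot: [3.141, 0.005, 2.831]
ft_force: [1.5, 0.1, -2.3]
finger_gap: 14.9
```

Call:
apply_moves(
  increments=[
    [[1,0.05,-0.12,0,0,0,0.018],[1,0.1,-0.24,0,0,0,0.036],[1,0.15,-0.37,0,0,0,0.054],[1,0.2,-0.5,0,0,0,0.072],[1,0.27,-0.63,0,0,0,0.08],[1,0.33,-0.76,0,0,0,0.08],[1,0.37,-0.88,0,0,0,0.08],[1,0.37,-0.91,0,0,0,0.08]],
  ],
)

```text
time: 12.32
ee_pos: [609.8, -257.5, 187.0]
tcp_rot: [-3.141, 0.0, -2.957]
ft_force: [0.1, 0.5, -0.4]
finger_gap: 15.3
```

Call:
apply_moves(
  increments=[
    [[1,0,0,0,0,0,0],[1,0,0,0,0,0,0]],
  ],
)

```text
time: 12.48
ee_pos: [609.0, -253.3, 187.9]
tcp_rot: [3.141, 0.001, -2.955]
ft_force: [0.7, 0.1, -0.6]
finger_gap: 15.1
```

```bash
python3 - <<'E'
from h import *
o=manip.get_obs();T=tool();np.save('T11.npy',T);print(o['time'],o['ee_pos'],np.rad2deg(o['tcp_rot']),o['ft_force'],o['finger_gap'],o['joint_positions'].round(2))
i=manip.capture('wrist'); np.save('pics/wrist11.npy',i);save('w11',cv2.resize(i,None,fx=1.4,fy=1.4))
E
```

```text
12.4833 [ 609.00447001 -253.27209732  187.93403714] [ 1.79981919e+02  5.37811396e-02 -1.69299282e+02] [ 0.71337549  0.09420445 -0.63133451] 15.053180704933046 [-0.39  0.57  0.42  1.43  0.   -0.58]
```

View pics/w11.png

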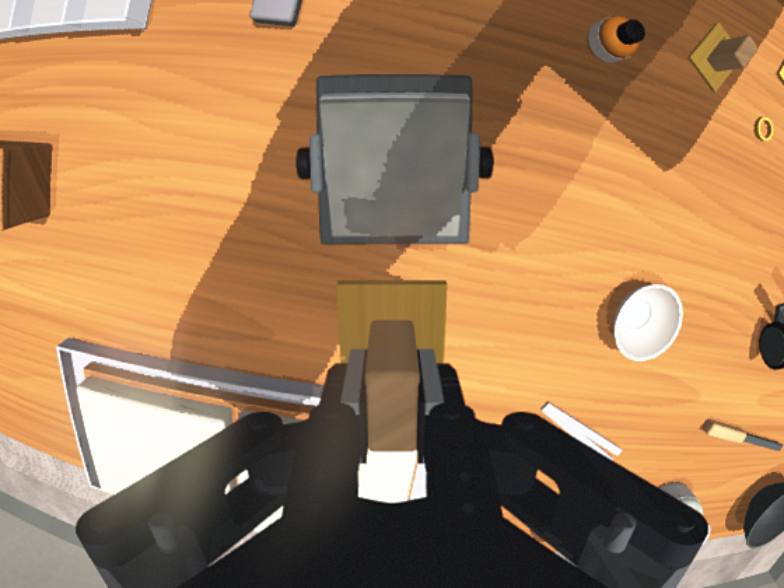

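```bash
python3 - <<'E'
from h import *
i=np.load('pics/wrist11.npy'); i=cv2.convertScaleAbs(i,alpha=1.6); crop(i,'w11c',205,45,155,140,5)
E
```

```text
(no output)
```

View pics/w11c.png

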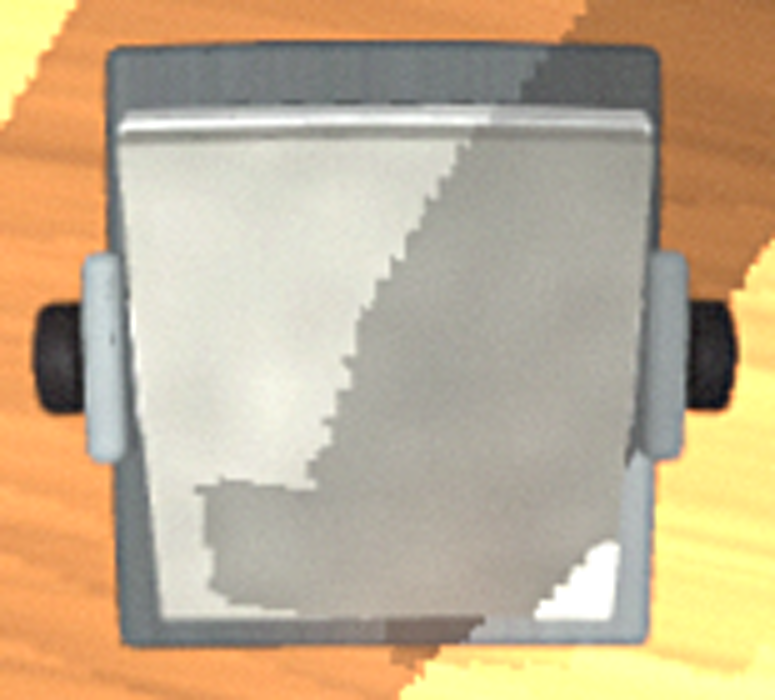

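```bash
cat > fits.py <<'E'
from h import *
T=np.load('T11.npy')
def Rz(a): return Ro.from_euler('z',a).as_matrix()
FW=np.array([(120,137),(652,135),(612,620),(160,620)])/5+[205,45]
BW=np.array([(108,47),(658,47),(650,643),(122,643)])/5+[205,45]
def model(q):
    Ry=Ro.from_euler('y',q[3]).as_matrix()
    F=np.array([[-49,-44,0],[-49,44,0],[49,44,0],[49,-44,0]])@Ry.T+[q[5],0,q[4]]
    B=np.array([[-65,-58,10],[-65,58,10],[65,58,10],[65,-58,10]],float)
    return F@Rz(q[2]).T+[q[0],q[1],0],B@Rz(q[2]).T+[q[0],q[1],0]
def fw(q):
    F,B=model(q)
    return np.r_[(proj('wrist',F,T)-FW).ravel(),(proj('wrist',B,T)-BW).ravel()]
def fo(q):
    F,B=model(q)
    a=proj('scene',np.r_[F[[1,2,3,0]],B[[2,3,0]]])-[(189.5,237),(220,270.3),(188,296.7),(156.2,261.7),(230,280.8),(189.7,312.5),(150,280.8)]
    c=proj('side',F[[0,1,2,3]])-[(302.5,141.5),(307.5,155),(276.9,168.5),(274,153.75)]
    return np.r_[a,c].ravel()
# allow 2mm calib offset per fixed cam ignored
if __name__=='__main__':
  q0=[544.7,-266.5,.2,.434,58,4.7]
  for nm,f in [('wrist',fw),('wrist+60prior',lambda q:np.r_[fw(q),(q[4]-60)/3]),('all',lambda q:np.r_[fw(q),fo(q)])]:
    r=least_squares(f,q0);print(nm,r.x.round(2),np.rad2deg(r.x[2:4]).round(2),r.fun.round(1).tolist())
    print('  face center',model(r.x)[0].mean(0).round(1))
E
python3 fits.py
```

```text
wrist [ 5.4342e+02 -2.6172e+02  1.9000e-01  3.9000e-01  5.9710e+01  7.1000e+00] [11.02 22.36] [0.1, -0.2, 0.2, 0.1, -0.2, -0.1, 0.2, 0.2, -1.2, -0.9, 1.2, -1.1, 0.5, 0.8, -0.9, 1.2]
  face center [ 550.4 -260.4   59.7]
wrist+60prior [ 5.4342e+02 -2.6172e+02  1.9000e-01  3.9000e-01  5.9840e+01  7.1000e+00] [11.02 22.4 ] [0.0, -0.2, 0.2, 0.1, -0.1, -0.1, 0.2, 0.2, -1.2, -0.9, 1.2, -1.1, 0.5, 0.8, -0.9, 1.2, -0.1]
  face center [ 550.4 -260.4   59.8]
all [ 5.4372e+02 -2.6246e+02  1.9000e-01  3.9000e-01  5.7130e+01  6.5800e+00] [10.88 22.58] [-0.3, -0.3, -1.1, 0.1, -1.4, -1.0, -0.3, -0.9, -1.7, -0.8, 0.6, -0.8, -0.3, 1.1, -1.8, 1.3, 1.0, -0.5, 2.0, -0.9, 2.0, -1.9, 1.3, -1.8, 2.1, -3.1, 1.1, -1.0, -0.7, -1.8, -0.2, 1.1, -1.3, 1.1, -1.6, -0.4, -0.7, 0.3]
  face center [ 550.2 -261.2   57.1]
```

```bash
cat >> h.py <<'E'
def face_pose(c,yaw,slope,stand):
    M=Ro.from_euler('z',yaw,degrees=True).as_matrix()@Ro.from_euler('y',slope,degrees=True).as_matrix()
    R=M@np.diag([-1.,1,-1]); n=M[:,2]
    return np.array(c)+n*(stand-1.5)-0.8*R[:,0],R,n
E
python3 - <<'E'
from h import *
p,R,n=face_pose([550.4,-260.4,59.8],11.0,22.4,45)
print(p,n); plan(p,R)
E
```

```text
[ 567.39805087 -257.09591362   99.71289616] [0.37406904 0.07271166 0.92454603]
shift [-0.1668 -0.0179 -0.3544] turn [-0.0118  0.0613  0.0007] mm [-41.7  -4.5 -88.6] deg 22.5 rows>= 3.1
```

Call:
apply_moves(
  increments=[
    [[1,-0.02,0,-0.02,-0.002,0.01,0],[1,-0.05,-0.003,-0.06,-0.004,0.022,0],[1,-0.08,-0.007,-0.13,-0.006,0.034,0],[1,-0.11,-0.011,-0.2,-0.009,0.047,0],[1,-0.14,-0.015,-0.27,-0.011,0.057,0],[1,-0.16,-0.018,-0.33,-0.0118,0.0613,0.0007],[1,-0.167,-0.018,-0.354,-0.0118,0.0613,0.0007],[1,-0.167,-0.018,-0.354,-0.0118,0.0613,0.0007]],
  ],
)

```text
time: 13.2
ee_pos: [567.1, -256.7, 97.9]
tcp_rot: [3.14, -0.392, -2.948]
ft_force: [-0.2, -0.5, -1.5]
finger_gap: 15.1
```

```bash
python3 - <<'E'
from h import *
o=manip.get_obs();T=tool();np.save('T12.npy',T);print(o['time'],o['ee_pos'],np.rad2deg(o['tcp_rot']),o['ft_force'],o['torque'],o['finger_gap'],o['joint_positions'].round(2))
for n in ['wrist','scene','side']:
    i=manip.capture(n); np.save('pics/%s12.npy'%n,i)
    if n=='wrist': save('w12',cv2.resize(cv2.convertScaleAbs(i,alpha=1.5),None,fx=1.4,fy=1.4,interpolation=cv2.INTER_CUBIC))
    if n=='side': crop(i,'d12',240,100,100,90,6)
    if n=='scene': crop(i,'s12',140,200,120,120,5)
E
```

```text
13.2 [ 567.05347437 -256.68617168   97.91575536] [ 179.93216794  -22.4753831  -168.88674636] [-0.16973026 -0.45080376 -1.52350622] [ 0.07420473 -0.44484037  0.03047999] 15.077122368519765 [-0.32  0.9   0.71  1.73 -0.19 -0.48]
```

View pics/w12.png

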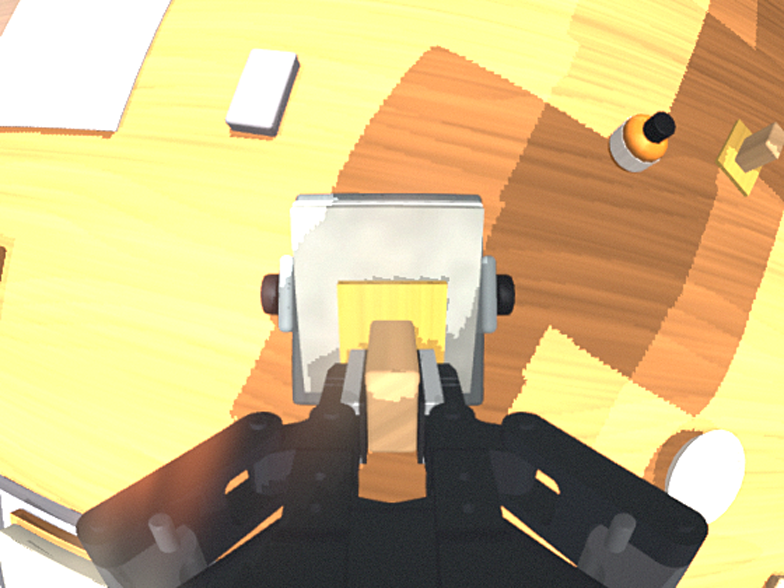

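View pics/d12.png

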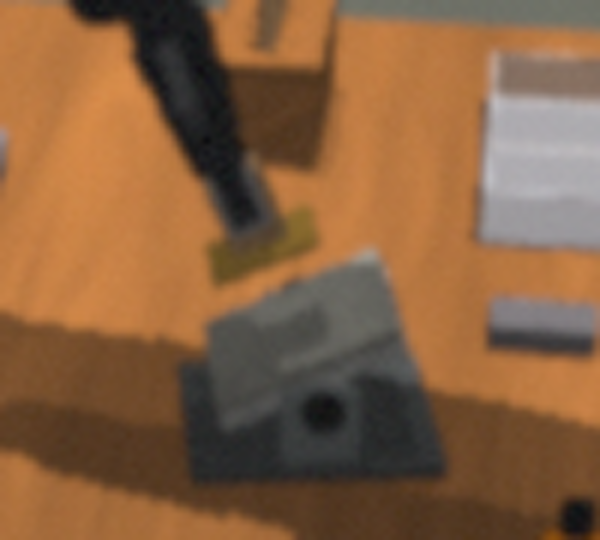

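View pics/s12.png

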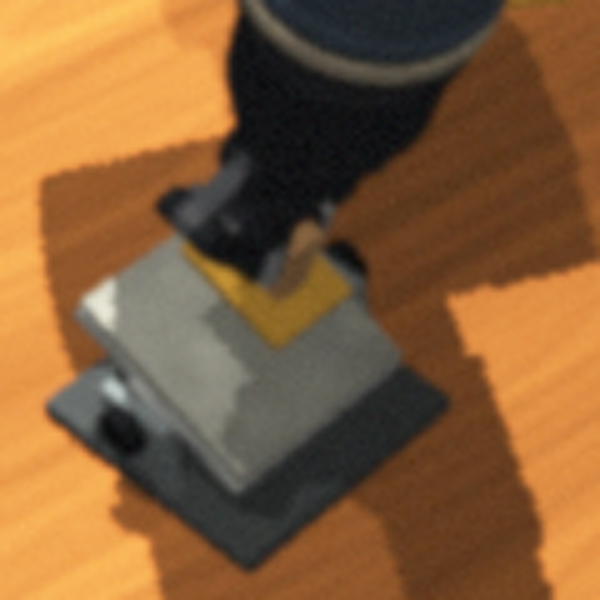

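```bash
python3 - <<'E'
from h import *
i=np.load('pics/wrist12.npy'); i=cv2.convertScaleAbs(i,alpha=1.3); crop(i,'w12c',195,130,165,165,4.8)
E
```

```text
(no output)
```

View pics/w12c.png

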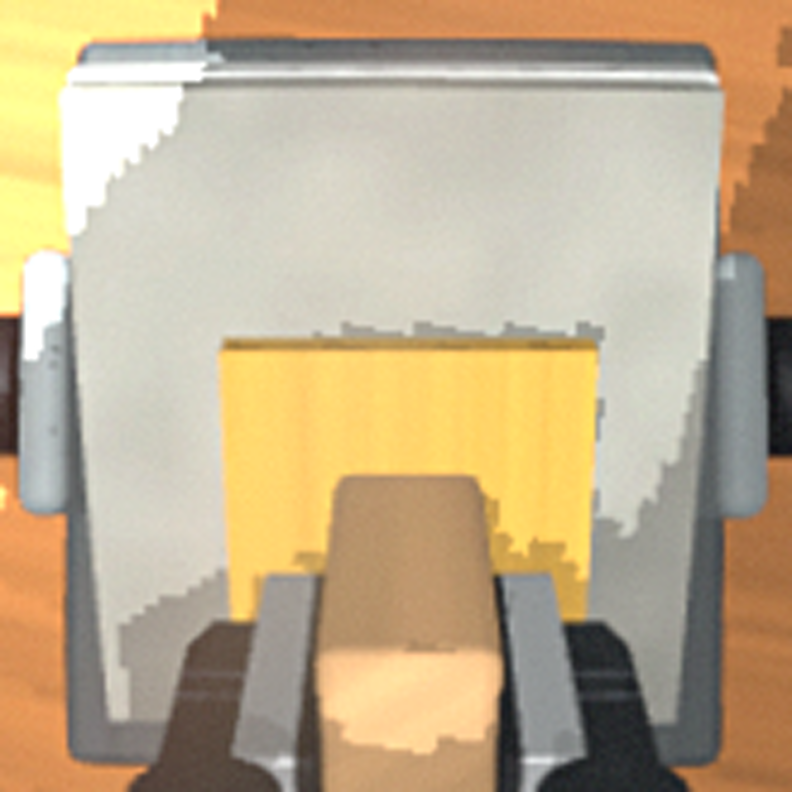

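```bash
cat > fit2.py <<'E'
from fits import *
T2=np.load('T12.npy')
FW2=(np.array([(62,89),(722,89),(677,722),(108,722)])+.5)/4.8-.5+[195,130]
def f2(q):
    F,B=model(q); return (proj('wrist',F,T2)-FW2).ravel()
for nm,f in [('w12',lambda q:np.r_[f2(q),(q[5]-6.9)]),('both faces',lambda q:np.r_[fw(q)[:8],f2(q),(q[5]-7)]),('all wrist',lambda q:np.r_[fw(q)[:8],fw(q)[8:]*.5,f2(q)])]:
    r=least_squares(f,[543,-262,.19,.39,60,7]);print(nm,r.x.round(2),np.rad2deg(r.x[2:4]).round(2),model(r.x)[0].mean(0).round(1),r.fun.round(1).tolist())
# plate pose in tool: far edge bottom corners
for c in [(222,345),(600,345)]:
    uv=np.array(c)/4.8+[195,130]; C=np.array(P['wrist']['tool_from_camera']); o,d=ray('wrist',uv,np.eye(4)); 
    for zt in (-1.5,-6.5): print(zt,(o+d*(zt-o[2])/d[2]).round(1))
E
python3 fit2.py
```

```text
w12 [ 5.4394e+02 -2.6216e+02  1.9000e-01  4.2000e-01  5.9370e+01  6.9000e+00] [11.12 23.9 ] [ 550.7 -260.8   59.4] [-0.1, -0.1, -0.0, -0.0, -0.2, 0.2, 0.3, -0.1, -0.0]
both faces [ 5.4365e+02 -2.6212e+02  1.9000e-01  4.0000e-01  5.9230e+01  7.0000e+00] [11.09 23.09] [ 550.5 -260.8   59.2] [-0.3, 0.4, -0.2, 0.5, -0.5, -0.4, 0.2, -0.0, 0.3, -0.5, -0.1, -0.4, 0.1, 0.5, 0.3, 0.1, 0.0]
all wrist [ 5.4337e+02 -2.6215e+02  1.9000e-01  4.0000e-01  5.9230e+01  7.2900e+00] [11.08 23.09] [ 550.5 -260.8   59.2] [-0.3, 0.4, -0.1, 0.5, -0.5, -0.4, 0.2, -0.1, -0.7, -0.4, 0.5, -0.6, 0.2, 0.4, -0.5, 0.6, 0.4, -0.5, -0.1, -0.4, 0.1, 0.5, 0.3, 0.1]
-1.5 [ 27.1 -18.8  -1.5]
-6.5 [ 28.6 -18.2  -6.5]
-1.5 [27.1 22.5 -1.5]
-6.5 [28.7 21.8 -6.5]
```

```bash
python3 - <<'E'
from h import *
p,R,n=face_pose([550.5,-260.8,59.2],11.1,23.1,8)
p=p-1.8*R[:,1]
print(p,n,n/250); plan(p,R)
E
```

```text
[ 554.07111478 -261.93369028   64.86497004] [0.38499753 0.07553351 0.9198215 ] [0.00153999 0.00030213 0.00367929]
shift [-0.0555 -0.0168 -0.1454] turn [-0.0002  0.0024  0.0002] mm [-13.9  -4.2 -36.4] deg 0.9 rows>= 0.9
```

Call:
apply_moves(
  increments=[
    [[1,-0.01,-0.004,-0.02,0,0.001,0],[1,-0.022,-0.008,-0.055,0,0.002,0],[1,-0.035,-0.012,-0.09,0,0.0024,0],[1,-0.045,-0.015,-0.12,0,0.0024,0],[1,-0.052,-0.0165,-0.138,0,0.0024,0],[1,-0.0555,-0.0168,-0.1454,0,0.0024,0],[1,-0.0555,-0.0168,-0.1454,0,0.0024,0],[1,-0.0555,-0.0168,-0.1454,0,0.0024,0]],
  ],
)

```text
time: 14.02
ee_pos: [553.8, -262.2, 63.7]
tcp_rot: [3.139, -0.405, -2.949]
ft_force: [0.5, -0.4, -1.7]
finger_gap: 15.0
```

```bash
cat > st.py <<'E'
from h import *
o=manip.get_obs();T=tool();np.set_printoptions(suppress=True,precision=2)
c=np.array([550.5,-260.8,59.2]);M=Ro.from_euler('z',11.1,degrees=True).as_matrix()@Ro.from_euler('y',23.1,degrees=True).as_matrix()
print(o['time'],o['ee_pos'],np.rad2deg(o['tcp_rot']),'F',o['ft_force'],'Fface',M.T@o['ft_force'],'Mface',M.T@o['torque'],'gap',o['finger_gap'],'TCP in face',M.T@(o['ee_pos']-c))
Rr=M.T@T[:3,:3]@np.diag([-1.,1,-1]); print('rot rel face deg',np.rad2deg(Ro.from_matrix(Rr).as_rotvec()))
E
python3 st.py
```

```text
14.0167 [ 553.79 -262.2    63.7 ] [ 179.86  -23.22 -168.94] F [ 0.52 -0.44 -1.74] Fface [ 1.07 -0.54 -1.43] Mface [ 0.03 -0.52 -0.04] gap 15.025358045376398 TCP in face [ 0.96 -2.    5.3 ]
rot rel face deg [ 0.15  0.12 -0.04]
```

Call:
apply_moves(
  increments=[
    [[1,-0.0015,-0.0003,-0.0037,0,0,0],[1,-0.0031,-0.0006,-0.0074,0,0,0],[1,-0.0046,-0.0009,-0.011,0,0,0],[1,-0.0062,-0.0012,-0.0147,0,0,0],[1,-0.0062,-0.0012,-0.0147,0,0,0]],
  ],
)

```text
time: 14.43
ee_pos: [552.1, -262.5, 59.5]
tcp_rot: [3.139, -0.406, -2.948]
ft_force: [-0.7, -0.0, -1.8]
finger_gap: 14.9
```

```bash
python3 st.py
```

```text
14.4333 [ 552.11 -262.45   59.52] [ 179.85  -23.24 -168.94] F [-0.67 -0.01 -1.81] Fface [ 0.11  0.12 -1.92] Mface [ 0.   -0.46  0.02] gap 14.931544589225958 TCP in face [ 1.03 -1.93  0.79]
rot rel face deg [ 0.16  0.14 -0.03]
```

Call:
apply_moves(
  increments=[
    [[1,-0.0008,-0.0001,-0.0018,0,0,0],[1,-0.0015,-0.0003,-0.0037,0,0,0],[1,-0.0015,-0.0003,-0.0037,0,0,0]],
  ],
)

```text
time: 14.68
ee_pos: [551.8, -262.5, 58.7]
tcp_rot: [3.139, -0.406, -2.948]
ft_force: [-0.0, -0.0, -1.7]
finger_gap: 14.7
```

Call:
apply_moves(
  increments=[
    [[1,-0.0008,-0.0001,-0.0018,0,0,0],[1,-0.0015,-0.0003,-0.0037,0,0,0],[1,-0.0015,-0.0003,-0.0037,0,0,0]],
  ],
)

```text
time: 14.93
ee_pos: [551.6, -262.6, 58.2]
tcp_rot: [3.139, -0.405, -2.948]
ft_force: [1.5, 0.8, 2.7]
finger_gap: 15.4
```

```bash
python3 st.py
```

```text
14.9333 [ 551.63 -262.59   58.16] [ 179.87  -23.2  -168.94] F [1.49 0.79 2.74] Fface [0.41 0.49 3.15] Mface [ 0.07 -0.4  -0.01] gap 15.357124713718674 TCP in face [ 1.11 -1.98 -0.66]
rot rel face deg [ 0.14  0.1  -0.03]
```

Call:
apply_moves(
  increments=[
    [[1,-0.0005,-0.0001,-0.0013,0,0,0],[1,-0.001,-0.0002,-0.0024,0,0,0],[1,-0.001,-0.0002,-0.0024,0,0,0]],
  ],
)

```text
time: 15.18
ee_pos: [551.7, -262.6, 58.0]
tcp_rot: [3.14, -0.404, -2.949]
ft_force: [3.2, 2.6, 7.8]
finger_gap: 15.0
```

```bash
python3 st.py; python3 - <<'E'
from h import *
for n in ['wrist','scene','side']:
    i=manip.capture(n); np.save('pics/%s13.npy'%n,i)
    if n=='wrist': crop(cv2.convertScaleAbs(i,alpha=1.3),'w13',195,130,165,165,4.8)
    if n=='side': crop(i,'d13',250,110,80,70,8)
    if n=='scene': crop(i,'s13',140,200,120,120,5)
E
python3 st.py
```

```text
15.1833 [ 551.68 -262.61   57.99] [ 179.89  -23.16 -168.94] F [3.25 2.58 7.76] Fface [0.35 1.91 8.58] Mface [ 0.35 -0.13 -0.09] gap 15.001033352460057 TCP in face [ 1.22 -2.   -0.8 ]
rot rel face deg [ 0.12  0.06 -0.04]
15.3333 [ 551.67 -262.61   57.99] [ 179.89  -23.16 -168.94] F [3.4  2.81 8.97] Fface [0.05 2.1  9.77] Mface [ 0.37 -0.09  0.01] gap 15.08549547936812 TCP in face [ 1.21 -2.   -0.8 ]
rot rel face deg [ 0.12  0.06 -0.03]
```

View pics/w13.png

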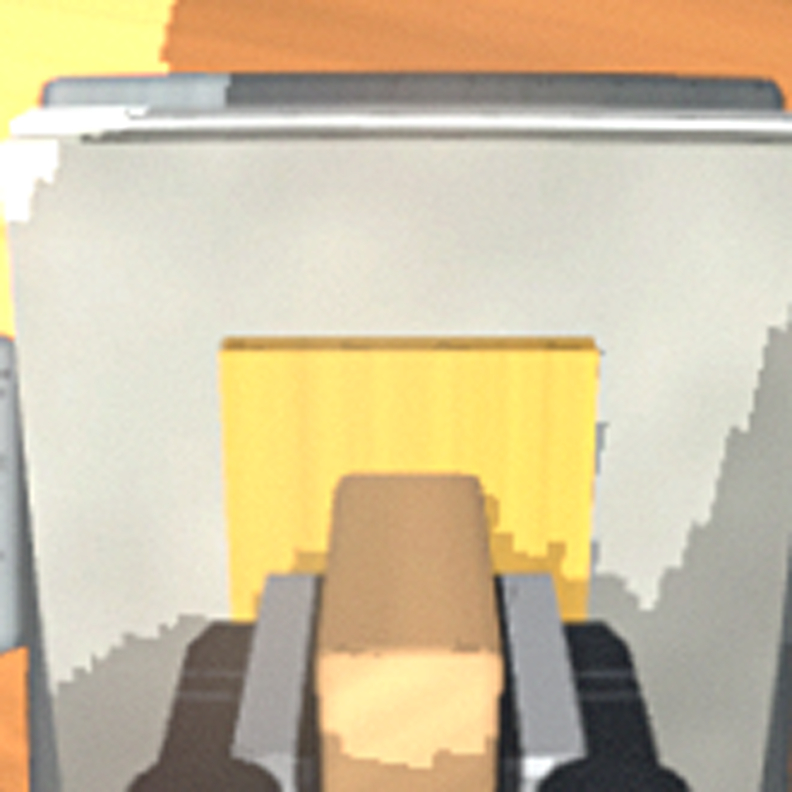

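View pics/d13.png

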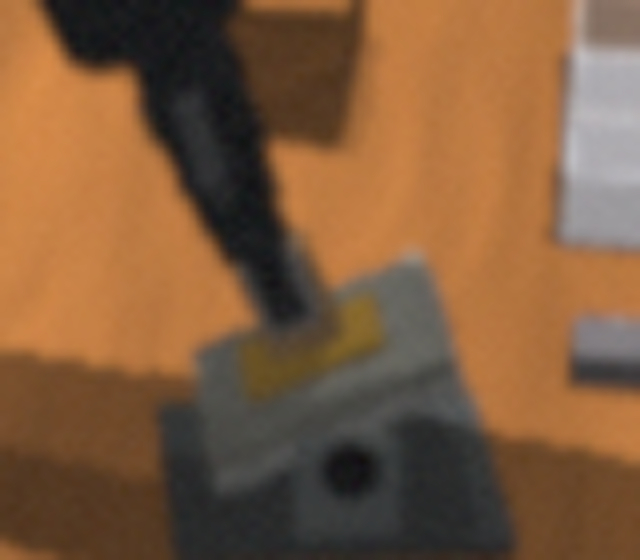

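View pics/s13.png

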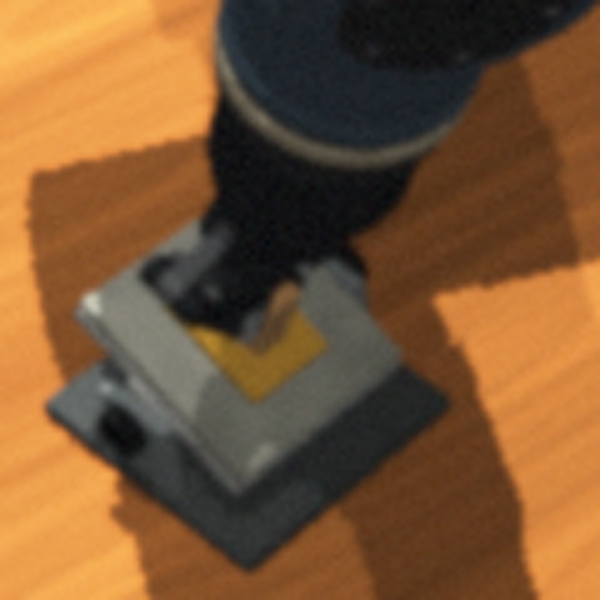

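About 10 N normal force is reached, but the moment suggests the load sits at the uphill edge (about −30 mm). The plate needs slightly more tilt, so I'll trim by moment.

Call:
apply_moves(
  increments=[
    [[1,0,0,0,-0.0003,0.0014,0],[1,0,0,0,-0.0003,0.0014,0],[1,0,0,0,-0.0003,0.0014,0]],
  ],
)

```text
time: 15.58
ee_pos: [551.6, -262.8, 57.7]
tcp_rot: [3.14, -0.414, -2.949]
ft_force: [3.9, 0.8, 7.4]
finger_gap: 14.6
```

```bash
python3 st.py
```

```text
15.5833 [ 551.63 -262.76   57.74] [ 179.91  -23.72 -168.94] F [3.91 0.75 7.35] Fface [ 0.78 -0.01  8.32] Mface [ 0.08 -0.11 -0.02] gap 14.585641483275364 TCP in face [ 1.24 -2.14 -1.05]
rot rel face deg [ 0.11  0.62 -0.04]
```

Call:
apply_moves(
  increments=[
    [[1,0,0,0,-0.0003,0.0014,0],[1,0,0,0,-0.0003,0.0014,0],[1,0,0,0,-0.0003,0.0014,0]],
  ],
)

```text
time: 15.83
ee_pos: [551.5, -262.8, 57.5]
tcp_rot: [3.14, -0.423, -2.949]
ft_force: [3.4, -0.1, 7.6]
finger_gap: 15.0
```

```bash
python3 st.py
```

```text
15.8333 [ 551.52 -262.85   57.55] [ 179.92  -24.26 -168.95] F [ 3.44 -0.09  7.63] Fface [ 0.1  -0.75  8.34] Mface [-0.09 -0.14  0.05] gap 14.989673699508606 TCP in face [ 1.21 -2.2  -1.28]
rot rel face deg [ 0.1   1.16 -0.05]
```

Call:
apply_moves(
  increments=[
    [[1,0,0,0,-0.0003,0.0014,0],[1,0,0,0,-0.0003,0.0014,0],[1,0,0,0,-0.0003,0.0014,0]],
  ],
)

```text
time: 16.08
ee_pos: [551.3, -262.9, 57.5]
tcp_rot: [3.14, -0.433, -2.949]
ft_force: [2.0, -1.5, 8.9]
finger_gap: 15.0
```

```bash
python3 st.py
```

```text
16.0833 [ 551.32 -262.92   57.53] [ 179.93  -24.81 -168.96] F [ 2.04 -1.53  8.85] Fface [-1.91 -1.9   8.81] Mface [-0.21 -0.08 -0.08] gap 14.957609839979519 TCP in face [ 1.02 -2.23 -1.38]
rot rel face deg [ 0.09  1.71 -0.05]
```

Call:
apply_moves(
  increments=[
    [[1,0,0,0,-0.0003,0.0014,0],[1,0,0,0,-0.0003,0.0014,0],[1,0,0,0,-0.0003,0.0014,0]],
  ],
)

```text
time: 16.33
ee_pos: [551.4, -263.0, 57.7]
tcp_rot: [3.141, -0.442, -2.949]
ft_force: [2.1, -1.4, 10.2]
finger_gap: 14.9
```

```bash
python3 st.py
```

```text
16.3333 [ 551.35 -262.95   57.68] [ 179.95  -25.33 -168.96] F [ 2.11 -1.42 10.21] Fface [-2.35 -1.8  10.09] Mface [-0.34  0.04 -0.03] gap 14.86677271343189 TCP in face [ 0.99 -2.28 -1.23]
rot rel face deg [ 0.07  2.23 -0.06]
```

Call:
apply_moves(
  increments=[
    [[1,0.003,0.0005,0.006,0,0,0],[1,0.006,0.001,0.012,0.0003,-0.0014,0],[1,0.006,0.001,0.012,0.0003,-0.0014,0],[1,0.006,0.001,0.012,0.0003,-0.0014,0]],
  ],
)

```text
time: 16.67
ee_pos: [552.5, -262.4, 60.1]
tcp_rot: [3.139, -0.433, -2.949]
ft_force: [0.1, 0.0, -1.5]
finger_gap: 15.2
```

```bash
sed -i "s/'y',23.1/'y',24.8/" st.py; python3 st.py; python3 - <<'E'
from h import *
i=manip.capture('wrist'); np.save('pics/wrist14.npy',i)
crop(cv2.convertScaleAbs(i,alpha=1.3),'w14',195,130,165,165,4.8)
np.save('T14.npy',tool())
E
```

```text
16.6667 [ 552.47 -262.35   60.09] [ 179.87  -24.81 -168.95] F [ 0.1   0.03 -1.49] Fface [ 0.72  0.01 -1.31] Mface [ 0.01 -0.56  0.01] gap 15.22733523575088 TCP in face [ 1.11 -1.9   1.49]
rot rel face deg [ 0.15  0.01 -0.04]
```

View pics/w14.png

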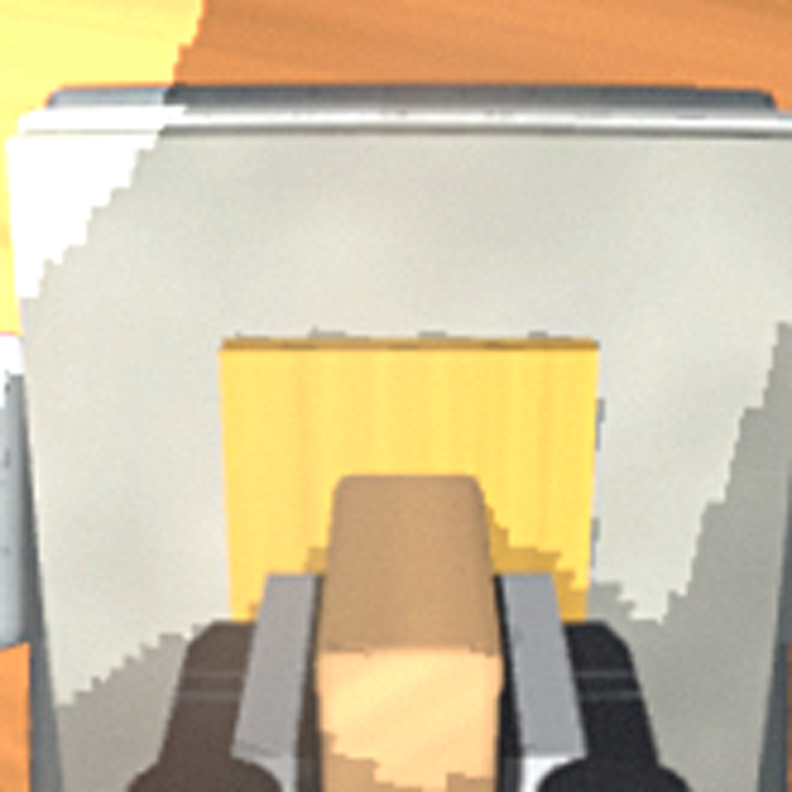

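Call:
apply_moves(
  increments=[
    [[1,-0.0016,-0.0003,-0.0036,0,0,0],[1,-0.0033,-0.0006,-0.0072,0,0,0],[1,-0.0038,-0.0007,-0.0083,0,0,0],[1,-0.0038,-0.0007,-0.0083,0,0,0]],
  ],
)

```text
time: 17.05
ee_pos: [551.6, -262.5, 58.0]
tcp_rot: [3.139, -0.433, -2.949]
ft_force: [1.1, -0.3, -1.7]
finger_gap: 15.4
```

```bash
python3 st.py
```

```text
17.05 [ 551.57 -262.55   57.96] [ 179.87  -24.8  -168.94] F [ 1.12 -0.31 -1.75] Fface [ 1.68 -0.52 -1.15] Mface [-0.03 -0.54 -0.03] gap 15.360083391567766 TCP in face [ 1.17 -1.92 -0.82]
rot rel face deg [ 0.15  0.   -0.04]
```

Call:
apply_moves(
  increments=[
    [[1,-0.0008,-0.0002,-0.0018,0,0,0],[1,-0.0008,-0.0002,-0.0018,0,0,0],[1,-0.0008,-0.0002,-0.0018,0,0,0]],
  ],
)

```text
time: 17.3
ee_pos: [551.5, -262.6, 57.7]
tcp_rot: [3.14, -0.432, -2.949]
ft_force: [-0.1, 0.7, -0.7]
finger_gap: 15.1
```

```bash
python3 st.py
```

```text
17.3 [ 551.53 -262.65   57.72] [ 179.89  -24.78 -168.95] F [-0.13  0.74 -0.68] Fface [ 0.3   0.75 -0.61] Mface [ 0.03 -0.51 -0.03] gap 15.117909705623447 TCP in face [ 1.22 -2.01 -1.07]
rot rel face deg [ 0.13 -0.02 -0.05]
```

Call:
apply_moves(
  increments=[
    [[1,-0.0008,-0.0002,-0.0018,-0.0003,-0.0001,0.0001],[1,-0.0013,-0.0002,-0.0029,-0.0003,-0.0001,0.0001],[1,-0.0013,-0.0002,-0.0029,-0.0003,-0.0001,0.0001]],
  ],
)

```text
time: 17.55
ee_pos: [551.5, -262.7, 57.5]
tcp_rot: [-3.141, -0.431, -2.949]
ft_force: [1.3, 0.0, 4.4]
finger_gap: 14.9
```

```bash
python3 st.py
```

```text
17.55 [ 551.5  -262.74   57.47] [-179.95  -24.72 -168.97] F [1.34 0.   4.43] Fface [-0.67 -0.25  4.57] Mface [ 0.04 -0.28 -0.04] gap 14.902548087993955 TCP in face [ 1.28 -2.09 -1.31]
rot rel face deg [-0.02 -0.08 -0.06]
```

Call:
apply_moves(
  increments=[
    [[1,-0.0007,-0.0001,-0.0015,0,0,0],[1,-0.0013,-0.0002,-0.0029,0,0,0],[1,-0.0013,-0.0002,-0.0029,0,0,0],[1,-0.0013,-0.0002,-0.0029,0,0,0]],
  ],
)

```text
time: 17.88
ee_pos: [551.5, -262.8, 57.4]
tcp_rot: [-3.14, -0.43, -2.949]
ft_force: [3.0, 1.8, 12.5]
finger_gap: 14.9
```

```bash
python3 st.py
```

```text
17.8833 [ 551.54 -262.77   57.41] [-179.93  -24.66 -168.98] F [ 2.98  1.75 12.5 ] Fface [-2.28  1.14 12.72] Mface [0.4  0.17 0.08] gap 14.947967857432946 TCP in face [ 1.33 -2.13 -1.36]
rot rel face deg [-0.04 -0.14 -0.07]
```

Call:
apply_moves(
  increments=[
    [[1,0.0006,0.0001,0.0013,0.0001,0.0008,-0.0001],[1,0.0006,0.0001,0.0013,0.0001,0.0008,-0.0001],[1,0.0006,0.0001,0.0013,0.0001,0.0008,-0.0001]],
  ],
)

```text
time: 18.13
ee_pos: [551.5, -262.8, 57.4]
tcp_rot: [3.141, -0.436, -2.949]
ft_force: [1.3, 0.4, 10.3]
finger_gap: 15.2
```

```bash
python3 st.py
```

```text
18.1333 [ 551.47 -262.82   57.45] [ 179.96  -24.98 -168.97] F [ 1.3   0.43 10.31] Fface [-3.09  0.17  9.93] Mface [ 0.22 -0.   -0.04] gap 15.179664932005066 TCP in face [ 1.24 -2.17 -1.36]
rot rel face deg [ 0.07  0.18 -0.06]
```

Call:
apply_moves(
  increments=[
    [[1,-0.0011,-0.0002,0.0005,0.0004,0.0001,-0.0002],[1,-0.0011,-0.0002,0.0005,0.0004,0.0001,-0.0002],[1,-0.0011,-0.0002,0.0005,0.0004,0.0001,-0.0002]],
  ],
)

```text
time: 18.38
ee_pos: [551.5, -262.8, 57.5]
tcp_rot: [3.138, -0.435, -2.949]
ft_force: [3.0, 1.2, 8.2]
finger_gap: 15.1
```

```bash
python3 st.py
```

```text
18.3833 [ 551.46 -262.8    57.47] [ 179.8   -24.95 -168.97] F [3.04 1.19 8.23] Fface [-0.54  0.59  8.81] Mface [ 0.09 -0.54  0.01] gap 15.127719494039452 TCP in face [ 1.23 -2.15 -1.34]
rot rel face deg [ 0.23  0.15 -0.07]
```

Call:
apply_moves(
  increments=[
    [[1,0,0,0,0.0001,-0.0004,0],[1,0,0,0,0.0001,-0.0004,0],[1,0,0,0,0.0001,-0.0004,0],[1,0,0,0,0.0001,-0.0004,0]],
  ],
)

```text
time: 18.72
ee_pos: [551.5, -262.8, 57.4]
tcp_rot: [3.138, -0.433, -2.949]
ft_force: [4.1, 1.7, 7.6]
finger_gap: 15.0
```

```bash
python3 st.py; python3 st.py; python3 - <<'E'
from h import *
for n in ['wrist','scene','side']:
    i=manip.capture(n); np.save('pics/%s15.npy'%n,i)
    if n=='wrist': save('w15',i);crop(cv2.convertScaleAbs(i,alpha=1.3),'w15c',185,130,190,165,4.2)
    if n=='scene': save('s15',i)
    if n=='side': crop(i,'d15',250,110,80,70,8); save('d15f',i)
E
python3 st.py
```

```text
18.7167 [ 551.49 -262.77   57.44] [ 179.8   -24.8  -168.97] F [4.08 1.7  7.64] Fface [0.72 0.88 8.75] Mface [ 0.03 -0.58 -0.01] gap 14.967261017368516 TCP in face [ 1.28 -2.12 -1.35]
rot rel face deg [ 0.23 -0.   -0.06]
18.7167 [ 551.49 -262.77   57.44] [ 179.8   -24.8  -168.97] F [4.08 1.7  7.64] Fface [0.72 0.88 8.75] Mface [ 0.03 -0.58 -0.01] gap 14.967261017368516 TCP in face [ 1.28 -2.12 -1.35]
rot rel face deg [ 0.23 -0.   -0.06]
18.8667 [ 551.49 -262.78   57.43] [ 179.8   -24.8  -168.97] F [4.66 1.37 7.51] Fface [1.24 0.45 8.84] Mface [ 0.1  -0.58 -0.02] gap 15.268574815686106 TCP in face [ 1.28 -2.13 -1.36]
rot rel face deg [ 0.23 -0.   -0.06]
```

View pics/w15c.png

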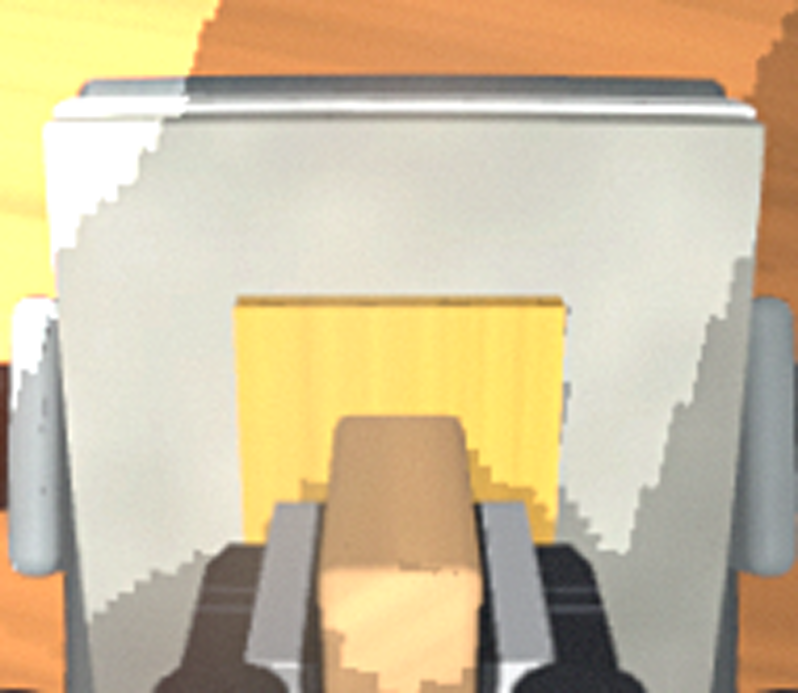

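View pics/s15.png

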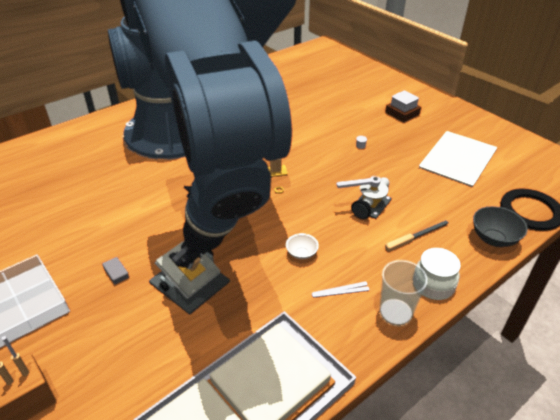

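View pics/d15f.png

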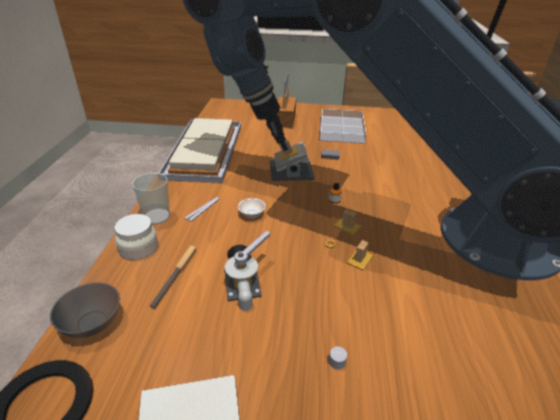

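```bash
python3 - <<'E'
from h import *
T=tool();Y=np.array([185,130])
# plane: underside plane through tool z=-1.5 (measured at grip), tool xy
for nm,c in [('faceUL',(45,122)),('faceUR',(765,122)),('plateL',(235,297)),('plateR',(563,297))]:
    o,d=ray('wrist',np.array(c)/4.2+Y,np.eye(4)); print(nm,(o+d*(-1.5-o[2])/d[2]).round(1))
E
```

```text
faceUL [ 50.2 -41.9  -1.5]
faceUR [50.3 46.3 -1.5]
plateL [ 27.7 -18.9  -1.5]
plateR [27.8 21.9 -1.5]
```

```bash
python3 -c "
from station import manip
print(manip.sign_off())"; python3 st.py
```

```text
the job is handed in; nothing more can be done
None
the job is handed in; nothing more can be done
```

The valve lever is at half open, and the brass blank is held flush on the middle of the sloped stone at about 10 N, still gripped. I handed the job in at 18.9 s of the 48 s allowed. No verdict was reported.

**Lever:** I gripped it and turned it along its arc. Afterwards the wrist picture measured 45.3°, and the bar covered the tick.

**Blank:** I took the one farthest from the base, at about (492, 5) mm. The 60 N grip held: the plate had not shifted in the fingers after pressing.

**Final checks on the stone:**

| Check | Result |
|---|---|
| Contact force along the face normal | about 10 N (8.8 N read, plus about 1.3 N for the blank's weight) |
| Tilt | 24.8°, with the moment reading placing the load near the plate's middle |
| Offset from the stone's centre | about 1.5 mm downhill, 0.7 mm sideways |
| Other things on the bench | none looked moved in the last scene and side pictures |

**What disagreed or failed:**
- **Fingertips:** the images showed them about 20 mm short of the reported TCP. My first attempt to close on the lever shut above it, and I redid it lower.
- **First yaw:** my first yaw for the valve ran into the last joint's range limit (3.141 against 3.14), so I used the half-turned grasp instead.
- **Slope:** picture fits gave between 22.4° and 24.8°. I settled the final value by trimming the tilt under contact, and the contact force briefly reached about 14 N while doing so.

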